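# Empty the laundry's token acceptor into its pail with the service key

## Robot

A 6-joint arm with a two-finger parallel gripper is mounted at the origin on a cart in front of the work surface, level with it; the furniture and walls round the work are solid. World frame = base frame: x ahead of the robot, y to its left, z up, the work surface at z = 0. Lengths are in mm, angles in rad, forces in N, time in s.
With the tool pointing down it reaches from about 350 to 975 mm from the base axis. Payload 7.1 kg.
Tool frame: the origin (TCP) lies midway between the tips of the shut fingers; the grasp point (between the pads) lies 19 mm behind it (ctrl.hold_point_z is the distance from the TCP to the grasp point, in mm); x points along the fingers, y is the direction in which the jaws open and shut, and the axes are right-handed (so a half turn about x gives the same grasp; the last joint's range is limited). The gripper opens to 88 mm and grips with 3 to 60 N. Pads are 20 mm wide; open, the fingers measure 115 mm over their backs; the gripper's body (75 mm by 178 mm) begins 61 mm behind the grasp point.
Start: joints at [-1.212, 0.423, 1.63, -0, 1.089, -0.019], TCP at [230.564, -580.9, 222.675] pointing down, gripper open.
Joint ranges: [-3, 3], [-0.9, 2.11], [0.09, 2.58], [-1.31, 4.45], [0.11, 2.69], [-2.54, 2.54]. Speed limits (rad/s): [2.39, 2.39, 3.01, 3.14, 3.14, 3.14].

## Interface

Orientations are given as a rotation vector (axis times angle).
In Python, from workcell import ctrl, get_image, calibration gives the robot as it stands.
- The arm moves only by the tool move_arm, never from a script. Its argument "rows" is a list of rows, each a list of 5 numbers: the shift along the world's x, y, z in mm, then the turn about the world's z in rad, then the closure, from -1 (fully open) to 1 (shut). In form: [[tx, ty, tz, roll, jaw], ...]. A call has 1 to 12 rows; each row is the pose to reach, as a shift and turn from the pose measured when the call began; what a row does not reach only later rows make up. A row lasts 1/8 s, in which the tool goes at most 62.5 mm and 10.7 degrees, less where a joint would pass 70% of its speed; a pose out of reach is approached as far as the arm can. A call with a gripper value outside its range is refused whole. The fingers move at their own pace and stop on an object; the grip force is fixed at half the most. Time passes only in rows, so rows that repeat a pose let the fingers close. It gives the time, the measured TCP pose, the force and the opening at its end, in the units of the state.
- ctrl.get_obs(): the state, without advancing time (a new reading comes with each control period).
- get_image(name): name is "scene" or "top" or "wrist"; returns the picture (420x560x3 uint8, blue, green, red); there is no depth.
- calibration(name): a dict with "fx", "fy", "cx", "cy" (pixels), "D" ([k1, k2, p1, p2, k3] as OpenCV has them; the pictures are not rectified), "view" (4x4, takes a point from world to camera coordinates); the wrist camera has in their place "T_tool_cam" (4x4, takes a point from camera to tool coordinates, whose origin is the TCP and whose axes are the tool frame's). Camera axes: x right, y up, looking along -z (the intrinsics and any distortion apply to the point x, -y, -z); pixel columns grow to the right and rows downward; lengths in mm; the calibration is good to about 2 mm. A picture is of the moment at which its call begins: read the wrist's pose just before it. calibration takes no time and is no camera call.
- ctrl.close_job(): hands the job in, once; it reports no verdict.
The state is a dict: "t": time; "qpos": joint angles; "qvel": joint speeds; "joint_torque": joint torques, N m; "ee_pos": TCP position; "orientation": TCP orientation; "ft_force": force on the tool from outside, world axes, zero at the start; "moment": the same for the moment, N m; "width": finger opening in mm.
Only numpy, scipy, OpenCV 4.12 (cv2) and the standard library are available. Lean on these libraries where they do the work, as an engineer would, in place of code of your own. Each camera call takes 0.05 s, during which the arm holds its last target.

## Task

Empty the token acceptor: hang the pail by its bail on the two-pronged hook so that it hangs under the spout, then take the flat, square-bowed key from the key block, push it fully home in the lock on top of the acceptor (the lock is sticky: press lightly and rock the key a little left and right until it drops in) and turn it a quarter clockwise to its stop, so that all four tokens fall into the pail. The trap springs shut if the key is let go, so finish still gripping the key and holding it turned; leave the round-bowed key and the other things on the table where they are.

Things in the scene. Friction and masses are not known exactly. Their poses are not given: they have to be found in the camera images.
- acceptor: token acceptor, fixed: grey steel cabinet 130 (x) x 190 (y) x 220 mm high, front (local -x) toward the robot. Origin: centre of its underside, z up. The lock is on its top at local x -10, y -50 mm; a clear square tube holding the four tokens, with a slotted cap (38 x 44 mm, up to z 273 mm), at x -31, y +36 mm
- spout (a point): centre of the spout's downward mouth, 118 mm above the table. The spout is a sheet-steel snout, 42 mm wide, that reaches 47 mm out from the acceptor's front at local y +36 mm, midway between the two hook prongs; its hood slopes up 45 degrees to 184 mm at the front face. The tokens drop out here
- hook_seat (a point): midway between the two prongs' seats, at the height of the prongs' tops: 58 mm before the front face, 183 mm up, axes as the acceptor's. Prongs: 6.4 mm bars along local x at y +-30 mm from here, 53 mm free between. Seat level for 12 mm along x; on the robot's side the tips turn up 16 mm (ending 16 mm further out), at the cabinet side the bars rise 5 mm. A hung bar's centre lies 3 mm above
- keyway (a point): centre of the keyway's mouth on the lock plate (42 x 34 mm, 225 mm up; axes as the acceptor's): a vertical slot 16.4 (local x) x 7.4 mm, 2 mm chamfer, in a 5 mm plate. Below the plate the key's bit can turn freely. 15 mm down the bit meets the lock cam and stops unless in line with the cam's slot (to 0.1 rad). Home: key tip 24 mm below this point, collar on the plate
- lock_cam (a joint): angle of the lock cam under the keyway (rad): 0 with its slot (15.6 x 6.6 mm) in line with the keyway, growing clockwise seen from above. Rests between -0.45 and -0.27 (anticlockwise of the keyway) at first; stop at 1.30. Return spring 0.08 N m/rad, friction 0.045 N m. The key drives it with about 0.1 rad of play. It opens the trap: tokens begin to fall at 0.5, all are free by 0.9
- pail: collecting pail, aluminium, about 160 g, 92 mm across the rim, 76 at the foot, 64 mm high, with a stiff fixed upright bail of 6 mm wire whose straight top bar runs along the pail's y axis, 169 mm up. Origin: centre of its underside, z up. When hung its foot is about 17 mm above the table
- bail_grip (a point): centre of the black grip sleeve on the bail's top bar, 169 mm above the pail's origin, axes as the pail's. Sleeve 13 mm in diameter, 32 mm long along y; beyond it the 6 mm bar is straight to y +-30 mm, then bends down to the legs at y +-47 mm. Take the sleeve from above, fingers closing along the pail's x; the bare bar either side of it goes onto the prongs
- pail_inside (a point): centre of the pail's inner floor, 3 mm above its origin
- service_key: square-bowed steel key, 60 g, 64 mm long, upright in the block. Origin: the bit's tip, on the axis; z up to the bow. Bit a plain bar 14 (x) x 5 (y) mm to z 8 mm; round shank 5 mm to z 24; collar 22 mm wide, z 24 to 28; flat bow 30 (x) x 9 (y) mm, z 28 to 64. Pinch the bow across its 9 mm (along the key's y). A half turn about z makes no difference
- round_key: another key in the same block, with a round disc bow (33 mm across, 9 mm thick) and a round shank; leave it alone
- key_block: wooden block, fixed, 62 (x) x 124 (y) mm, top 32 mm above the table, with slots at y +-30 mm in which the two keys stand (either way round), collars on its top, tips 8 mm and bows 36 to 72 mm above the table; the service key's x and y lie along the block's. Lift a key 30 mm to clear it. Origin: centre of its underside
- token_1: one of four brass tokens, 24 mm in diameter, 4 mm thick, stacked in the acceptor's sight tube. Origin: centre of its underside
- token_2: one of four brass tokens, 24 mm in diameter, 4 mm thick, stacked in the acceptor's sight tube. Origin: centre of its underside
- token_3: one of four brass tokens, 24 mm in diameter, 4 mm thick, stacked in the acceptor's sight tube. Origin: centre of its underside
- token_4: one of four brass tokens, 24 mm in diameter, 4 mm thick, stacked in the acceptor's sight tube. Origin: centre of its underside
- soap_bottle: hand soap pump bottle, 182 mm high, a bystander. Origin: centre of its underside
- masking_tape: roll of masking tape, 96 mm across, 25 mm high, lying flat, a bystander. Origin: centre of its underside
- scrub_brush: wooden scrubbing brush 56 x 152 x 46 mm, a bystander. Origin: centre of its underside

How it is judged (in metres and radians):
On the way, in this order (a step that is already met when the one before it is completed fails the run):
1. the pail hangs by its bail on the hook, clear of the table, let go by the fingers, and the lock is not yet turned (distance between bail_grip and hook_seat below 0.016 m and height (world z) of pail above 0.006 m and contact force between pail and acceptor above 0.5 N and contact force between the fingers and pail below 0.05 N and value of joint lock_cam below 0.4 rad), for 0.3 s.
2. the service key is fully home in the lock, the lock not yet turned (z of service_key in the frame of keyway below -0.021 m and horizontal distance between service_key and keyway below 0.004 m and angle between the z axis of service_key and the z axis of acceptor, either way round below 0.12 rad and value of joint lock_cam below 0.4 rad), for 0.1 s.
3. the key, still home, has turned the lock a quarter clockwise to its stop (cam at 1.0 rad or more) (z of service_key in the frame of keyway below -0.021 m and horizontal distance between service_key and keyway below 0.004 m and angle between the z axis of service_key and the z axis of acceptor, either way round below 0.12 rad and value of joint lock_cam above 1 rad), for 0.2 s.
At the end, for the whole second after the job is handed in: Fingers grip the service key (over 2 N), home in the lock (tip 21 mm deep or more, within 4 mm of the axis, upright to 0.12 rad), cam held at 1.0 rad or more; pail hangs untouched on the hook (sleeve within 16 mm of the seat, foot over 6 mm up) with all four tokens in it (all of step 3 and contact force between the fingers and service_key above 2 N and distance between bail_grip and hook_seat below 0.016 m and height (world z) of pail above 0.006 m and contact force between pail and acceptor above 0.5 N and contact force between the fingers and pail below 0.05 N and distance between each of token_1, token_2, token_3, token_4 and pail_inside below 0.055 m and z of token_1 in the frame of pail between -0.002 and 0.055 m and z of token_2 in the frame of pail between -0.002 and 0.055 m and z of token_3 in the frame of pail between -0.002 and 0.055 m and z of token_4 in the frame of pail between -0.002 and 0.055 m); the arm keeps its last pose, push and grip.
It fails at once if the round-bowed key is moved more than 30 mm (distance of round_key from where it was at the start of the episode above 0.03 m).
It fails at once if the soap bottle is moved more than 30 mm (distance of soap_bottle from where it was at the start of the episode above 0.03 m).
It fails at once if the tape roll is moved more than 30 mm (distance of masking_tape from where it was at the start of the episode above 0.03 m).
It fails at once if the brush is moved more than 30 mm (distance of scrub_brush from where it was at the start of the episode above 0.03 m).
It also fails if it takes over 64 s, if anything falls off the work surface, if the arm or the gripper's body presses on something with over 40 N, if the wrist force passes 120 N, or if a joint passes its speed limit or range.

## Working session

There is one attempt and no reset: what is moved stays moved. The work goes in short steps, Python scripts to look and compute and a tool call to move; the robot and the scene stay as the last step left them, time stands still between calls to the robot, and variables do not carry over. Pictures are saved under pics/ and viewed, and the job is handed in when it is done.

Besides the shell and the picture viewer there is one more tool, called after ">>>" as a command line: name --pt "numbers of a row" for each row, then --argument value for the rest. move_arm: Moves the arm, as the interface text tells. Its arguments: {"type":"object","properties":{"rows":{"type":"array"}},"required":["rows"]}

```bash
mkdir -p pics; python3 - <<'E'
from workcell import ctrl,get_image,calibration
import cv2
print(ctrl.get_obs(), ctrl.hold_point_z)
for n in ["scene","top","wrist"]:
    cv2.imwrite(f"pics/{n}0.png",get_image(n)); print(n,calibration(n))
E
```

```text
{'t': 0.0, 'qpos': array([-1.21199398e+00,  4.23797948e-01,  1.63069198e+00, -2.17359183e-06,
        1.08863255e+00, -1.89625656e-02]), 'qvel': array([0.0017621 , 0.00059155, 0.00091909, 0.00139953, 0.00042783,
       0.00051356]), 'joint_torque': array([ 1.77405022e-03, -5.44616890e+01, -2.73658437e+01,  6.45376160e-02,
        2.26931105e-02, -1.31226798e-04]), 'ee_pos': array([ 230.37339161, -580.38320397,  221.92771608]), 'orientation': array([ 2.0151411 ,  0.38681556, -2.01567581]), 'ft_force': array([ 0.3781771 , -0.02861748,  0.21424665]), 'moment': array([-0.01308081, -0.05472731,  0.04084412]), 'width': 87.87216393366039} 18.700000000000003
scene {'fx': 442.77841668705446, 'fy': 442.77841668705446, 'cx': 279.1413285770689, 'cy': 203.24036090393145, 'D': array([-0.07115103,  0.        ,  0.        ,  0.        ,  0.        ]), 'view': array([[ 6.30659479e-01, -7.75870084e-01,  1.71532454e-02,
        -3.03749186e+02],
       [ 2.87411656e-01,  2.54037344e-01,  9.23503962e-01,
        -3.11192052e+02],
       [-7.20876662e-01, -5.77486485e-01,  3.83205165e-01,
        -1.0698
[... 473 characters left out ...]
7350367e-02, -7.00907485e-03,  9.95572507e-01,
        -1.27625836e+03],
       [ 0.00000000e+00,  0.00000000e+00,  0.00000000e+00,
         1.00000000e+00]])}
wrist {'fx': 317.93938336153326, 'fy': 317.93938336153326, 'cx': 277.62754477980025, 'cy': 209.80703313320794, 'D': array([0.02003138, 0.        , 0.        , 0.        , 0.        ]), 'T_tool_cam': array([[ 9.03271338e-04,  2.41148560e-01, -9.70487793e-01,
        -1.61693918e+02],
       [ 9.99999587e-01, -1.17033682e-04,  9.01658390e-04,
        -2.27120556e-01],
       [ 1.03853863e-04, -9.70488206e-01, -2.41148567e-01,
        -6.43489257e+01],
       [ 0.00000000e+00,  0.00000000e+00,  0.00000000e+00,
         1.00000000e+00]])}
```

View pics/scene0.png

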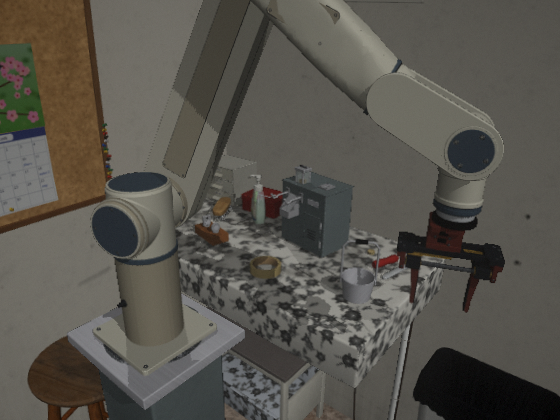

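View pics/top0.png

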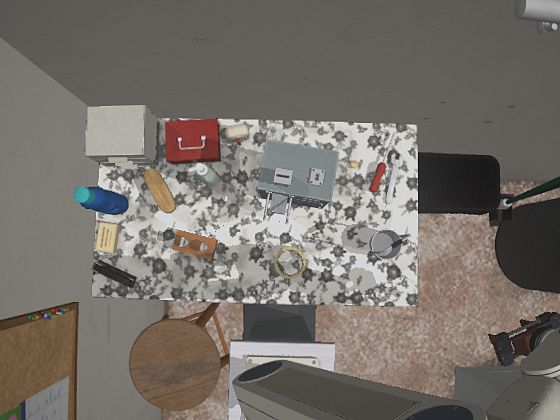

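View pics/wrist0.png

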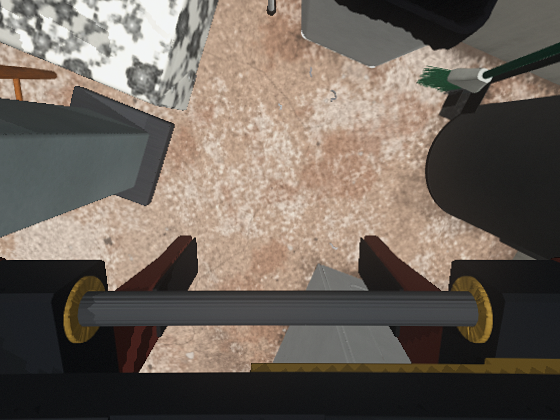

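The top view shows the acceptor at (298,172), the pail at (387,243), the key block at (194,244), the tape at (290,262), the brush at (160,190) and the soap at (207,173). I'll zoom in on these.

```bash
python3 - <<'E'
import cv2
t=cv2.imread("pics/top0.png"); s=cv2.imread("pics/scene0.png")
def crop(im,x,y,w,h,k,n): cv2.imwrite(f"pics/{n}.png",cv2.resize(im[y:y+h,x:x+w],None,fx=k,fy=k,interpolation=cv2.INTER_CUBIC))
crop(t,245,130,100,100,6,"c_acc"); crop(t,330,210,100,60,8,"c_pail"); crop(t,160,220,70,50,10,"c_key")
crop(s,180,160,210,150,3.8,"c_scene")
E
```

```text
(no output)
```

View pics/c_acc.png

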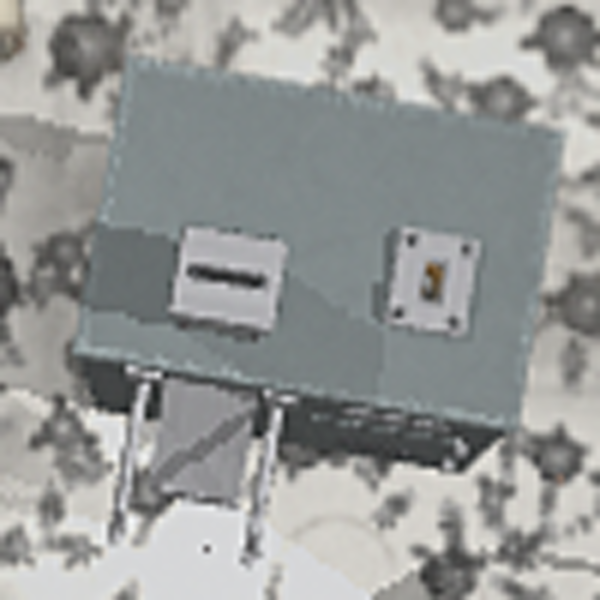

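View pics/c_pail.png

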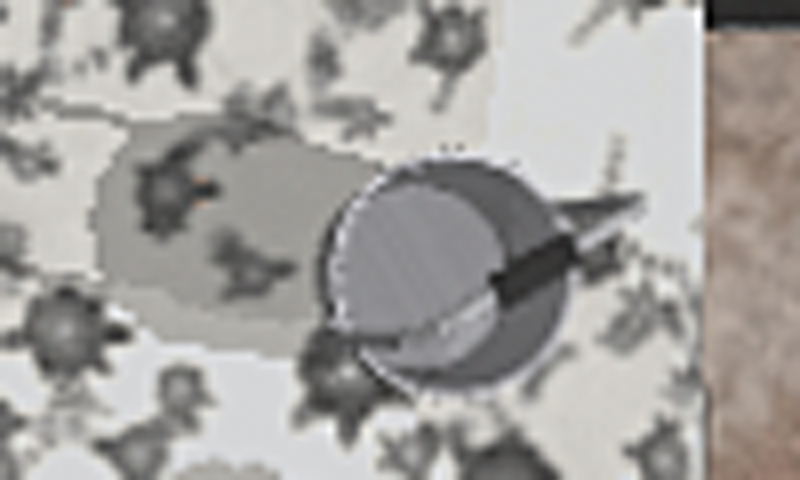

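View pics/c_key.png

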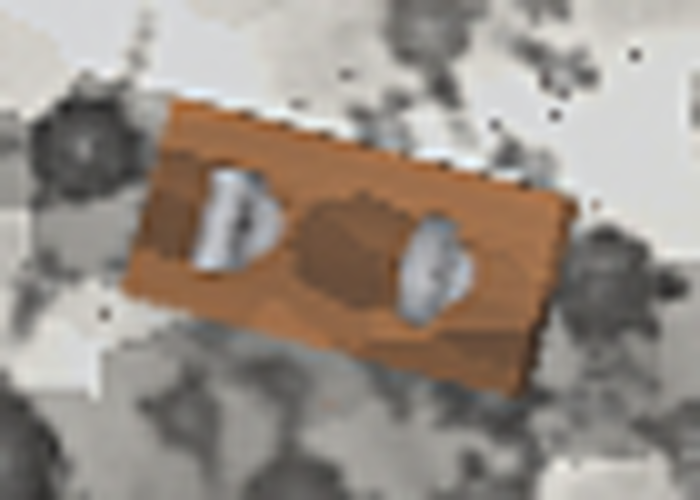

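View pics/c_scene.png

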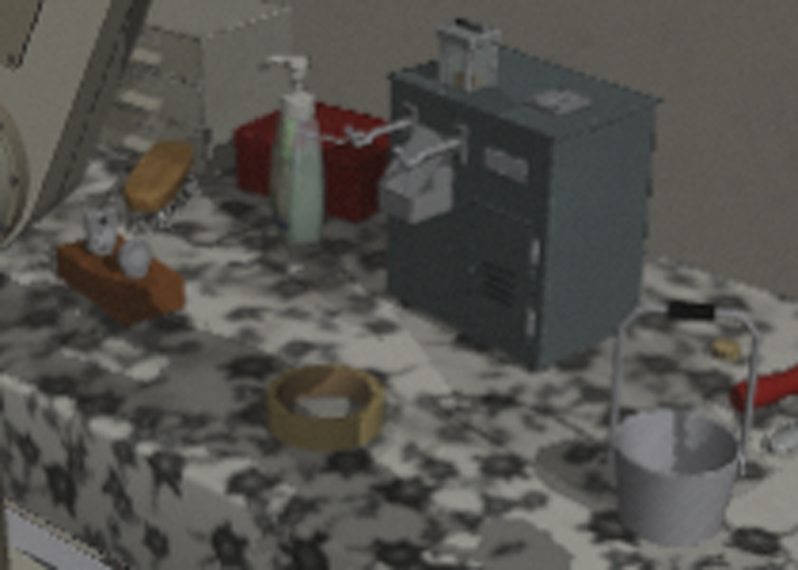

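```bash
cat > h.py <<'E'
import numpy as np, cv2
from scipy.optimize import least_squares
from scipy.spatial.transform import Rotation as R
from workcell import ctrl,get_image,calibration
def cam(n,obs=None):
    c=calibration(n); K=np.array([[c['fx'],0,c['cx']],[0,c['fy'],c['cy']],[0,0,1]])
    if n=='wrist':
        T=np.eye(4);T[:3,:3]=R.from_rotvec(obs['orientation']).as_matrix();T[:3,3]=obs['ee_pos']
        V=np.linalg.inv(T@c['T_tool_cam'])
    else: V=np.array(c['view'])
    return K,np.array(c['D']),V
def proj(C,P):
    K,D,V=C; P=np.atleast_2d(P); p=(V[:3,:3]@P.T).T+V[:3,3]; p=p*[1,-1,-1]
    return cv2.projectPoints(p,np.zeros(3),np.zeros(3),K,D)[0].reshape(-1,2)
def unproj(C,uv,z):
    K,D,V=C; uv=np.atleast_2d(np.float64(uv))
    n=cv2.undistortPoints(uv.reshape(-1,1,2),K,D).reshape(-1,2)
    d=np.c_[n[:,0],-n[:,1],-np.ones(len(n))]@V[:3,:3]; o=-V[:3,:3].T@V[:3,3]
    return o+d*((np.broadcast_to(z,len(n))-o[2])/d[:,2])[:,None]
def uc(uv,k,x,y): return (np.float64(uv)+.5)/k-.5+[x,y]
def fit(items,p0):  # items: list of (C, local pts, px); pose x,y,yaw
    def w(p,L): c,s=np.cos(p[2]),np.sin(p[2]); L=np.atleast_2d(L); return np.c_[p[0]+c*L[:,0]-s*L[:,1],p[1]+s*L[:,0]+c*L[:,1],L[:,2]]
    f=lambda p: np.concatenate([(proj(C,w(p,L))-px).ravel() for C,L,px in items])
    r=least_squares(f,p0,x_scale=[1,1,.01]); return r.x,r.fun.reshape(-1,2),w
def pts(p,L):
    c,s=np.cos(p[2]),np.sin(p[2]); L=np.atleast_2d(L); return np.c_[p[0]+c*L[:,0]-s*L[:,1],p[1]+s*L[:,0]+c*L[:,1],L[:,2]]
E
python3 - <<'E'
from h import *
np.set_printoptions(precision=1,suppress=True)
T=cam('top');S=cam('scene')
o=ctrl.get_obs(); print(R.from_rotvec(o['orientation']).as_matrix())
px=uc([(130,58),(562,130),(520,425),(75,350)],6,245,130)
print(unproj(T,px,220))
L=np.array([[65,95,220],[65,-95,220],[-65,-95,220],[-65,95,220]])
# scene corners
sp=uc([(660,98),(548,135),(392,75),(537,366)],3.8,180,160)
SL=np.array([[65,-95,220],[-65,-95,220],[-65,95,220],[-65,-95,0]])
for it in ([(T,L,px)],[(T,L,px),(S,SL,sp)]):
    p,f,w=fit(it,[600,0,-.15]); print(p*[1,1,1000],f.tolist())
    print('keyway',w(p,[-10,-50,225]),'seat',w(p,[-123,36,183]))
print('lock',unproj(T,uc([(434,280)],6,245,130),225),'slotcap',unproj(T,uc([(228,277)],6,245,130),273))
b=uc([(172,98),(578,203),(520,397),(123,292)],10,160,220); print('block',unproj(T,b,32))
bL=np.array([[31,62,32],[31,-62,32],[-31,-62,32],[-31,62,32]])
p,f,w=fit([(T,bL,b)],[450,250,-.25]);print(p*[1,1,1000],f.tolist(),w(p,[[0,30,72],[0,-30,72]]))
print('bows', proj(T,w(p,[[0,30,72],[0,-30,72]])))
print('sleeve',unproj(T,uc([(497,290),(572,250),(535,271)],8,330,210),169))
print('rim',unproj(T,uc([(450,270)],8,330,210),64), 'legs base',unproj(T,uc([(335,335),(640,200)],8,330,210),64))
print('scene px', proj(S,unproj(T,uc([(535,271)],8,330,210),169)), uc([(691,311)],3.8,180,160))
E
```

```text
[[-0.   0.4 -0.9]
 [ 0.  -0.9 -0.4]
 [-1.  -0.  -0. ]]
[[ 714.1   59.   220. ]
 [ 687.3 -129.5  220. ]
 [ 557.8 -112.6  220. ]
 [ 585.2   78.9  220. ]]
[ 636.1  -26.1 -141.6] [[0.0529315662930685, 0.09503156800590773], [-0.07464787573087506, 0.09524579100775554], [-0.65648598285361, -0.21352182737805947], [0.6765281081720786, 0.04211433232561035]]
keyway [[619.1 -74.1 225. ]] seat [[519.4  26.9 183. ]]
[ 636.7  -25.6 -147.2] [[0.054533984568479354, -0.31502443192363216], [-0.14388218280129195, 0.0788250998446074], [-1.0072164572701467, -0.2783733960638415], [0.39869727957398027, -0.4281162001855705], [-0.8099763631582277, 0.01855360235052217], [1.2592330458330139, -0.11381689693700991], [-0.7971986203226038, -0.587114843333552], [0.177078114606104, 3.330809299817844]]
keyway [[619.5 -73.6 225. ]] seat [[520.3  28.1 183. ]]
lock [[618.8 -74.2 225. ]] slotcap [[609.5  14.7 273. ]]
block [[480.3 325.8  32. ]
 [452.4 201.8  32. ]
 [394.1 217.1  32. ]
 [421.6 338.2  32. ]]
[ 437.1  270.7 -224.2] [[0.5188026607397092, -0.26634196741372307], [-0.5086833639912243, -0.40433867676418345], [-0.028780114127187062, 0.3463478503861097], [0.025044119581764335, 0.3257484486099429]] [[443.8 300.   72. ]
 [430.4 241.5  72. ]]
bows [[181.9 241.5]
 [201.6 246.7]]
sleeve [[ 445.6 -284.1  169. ]
 [ 459.6 -309.7  169. ]
 [ 452.3 -297.1  169. ]]
rim [[ 454.1 -294.9   64. ]] legs base [[ 429.5 -252.6   64. ]
 [ 481.3 -365.9   64. ]]
scene px [[360.9 241.5]] [[361.5 241.5]]
```

The views agree: the acceptor is at about (636,-26) with yaw -0.142, the pail at (453,-296) with yaw about 0.5, and the block at (437,271) with yaw -0.224. The left key in the block is the square one. Next I'll go above the pail.

>>> move_arm --pt "20 20 60 0.18 0" --pt "60 60 110 0.36 0" --pt "100 110 110 0.54 0" --pt "140 160 110 0.72 0" --pt "180 220 110 0.9 0" --pt "222 284 110 1.08 0" --pt "222 284 110 1.26 0" --pt "222 284 110 1.44 0" --pt "222 284 110 1.62 0" --pt "222 284 110 1.69 0" --pt "222 284 110 1.69 0"

```text
t: 1.52
ee_pos: [452.3, -296.3, 331.9]
orientation: [0.836, 1.405, -0.837]
ft_force: [0.5, -0.7, -0.2]
width: 44.3
```

```bash
cat > w.py <<'E'
import sys
from h import *
np.set_printoptions(precision=2,suppress=True)
o=ctrl.get_obs(); im=get_image('wrist'); n=sys.argv[1]
cv2.imwrite(f'pics/{n}.png',im); np.savez(f'pics/{n}.npz',ee_pos=o['ee_pos'],orientation=o['orientation'])
M=R.from_rotvec(o['orientation']).as_matrix()
print(o['t'],o['ee_pos'],'jaw ang',np.arctan2(M[1,1],M[0,1]),'w',o['width'],o['ft_force'],o['moment'],o['qpos'])
E
python3 w.py w1
```

```text
1.525 [ 452.28 -296.35  331.85] jaw ang 0.496357760714086 w 44.273648462465324 [ 0.55 -0.67 -0.16] [-0.05 -0.11  0.02] [-0.6   0.19  1.7  -0.    1.26 -1.1 ]
```

View pics/w1.png

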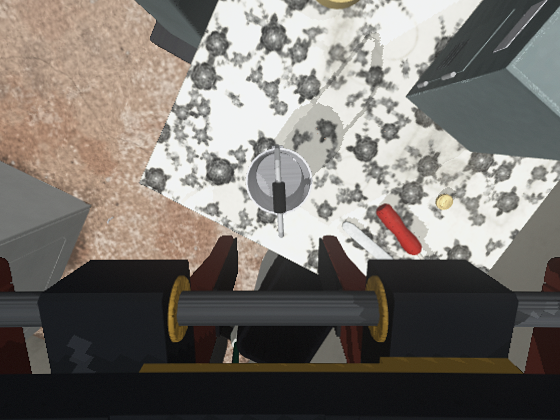

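Wrist view: the sleeve runs from (278,183) to (279,212), nearly aligned with the pads.

```bash
python3 - <<'E'
import cv2
im=cv2.imread('pics/w1.png'); cv2.imwrite('pics/w1c.png',cv2.resize(im[135:245,235:325],None,fx=5,fy=5,interpolation=cv2.INTER_CUBIC))
E
```

```text
(no output)
```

View pics/w1c.png

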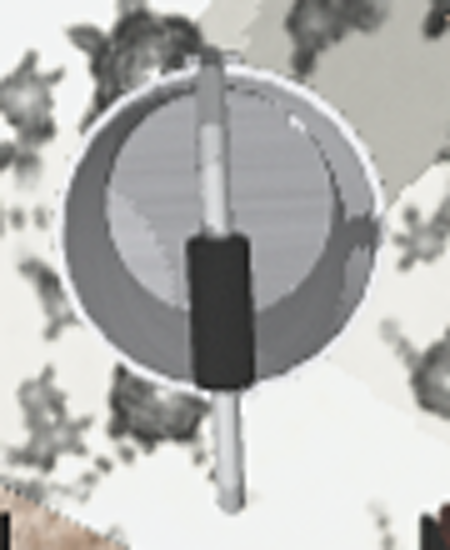

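```bash
python3 - <<'E'
from h import *
np.set_printoptions(precision=2,suppress=True)
o=dict(np.load('pics/w1.npz')); W=cam('wrist',o)
p=unproj(W,uc([(219,237),(224,387),(212,100),(231,500),(222,312)],5,235,135),169); print(p)
a=p[3]-p[2]; print(np.arctan2(-a[0],a[1]), np.arctan2(a[0],-a[1])); a=p[1]-p[0]; print(np.arctan2(a[0],-a[1]))
E
```

```text
[[ 444.68 -283.34  169.  ]
 [ 460.78 -310.84  169.  ]
 [ 430.17 -259.56  169.  ]
 [ 474.03 -332.08  169.  ]
 [ 452.73 -296.88  169.  ]]
-2.597737639434679 0.5438550141551142
0.5298970828108837
```

>>> move_arm --pt "0.5 -0.6 -50 0.04 0" --pt "0.5 -0.6 -100 0.04 0" --pt "0.5 -0.6 -140 0.04 0" --pt "0.5 -0.6 -166 0.04 0" --pt "0.5 -0.6 -166 0.04 0" --pt "0.5 -0.6 -166 0.04 0.5" --pt "0.5 -0.6 -166 0.04 1" --pt "0.5 -0.6 -166 0.04 1" --pt "0.5 -0.6 -166 0.04 1" --pt "0.5 -0.6 -166 0.04 1"

```text
t: 2.82
ee_pos: [453.5, -297.3, 166.7]
orientation: [0.806, 1.415, -0.807]
ft_force: [0.6, 0.3, 4.8]
width: 12.5
```

```bash
python3 w.py w2
```

```text
2.825 [ 453.47 -297.34  166.67] jaw ang 0.5354061521814601 w 12.532967029832712 [0.63 0.31 4.84] [ 0.11 -0.25  0.03] [-0.6   0.38  1.86 -0.    0.91 -1.14]
```

View pics/w2.png

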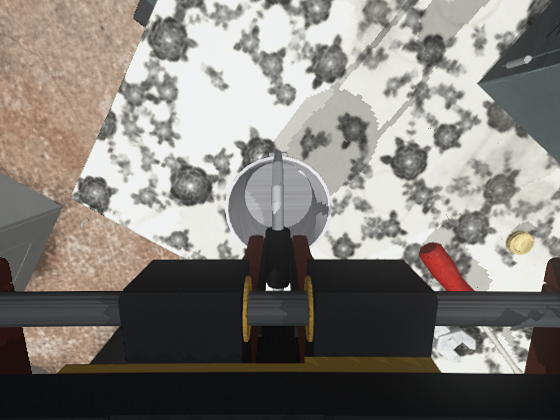

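The width of 12.5 mm with a 5 N lift force suggests the fingertips are barely past the sleeve's widest point. I'll regrip a little deeper.

>>> move_arm --pt "0 0 0 0 0.4" --pt "0 0 0 0 0.4" --pt "0 0 -4 0 0.4" --pt "0 0 -5.5 0 0.4" --pt "0 0 -5.5 0 1" --pt "0 0 -5.5 0 1" --pt "0 0 -5.5 0 1" --pt "0 0 -5.5 0 1"

```text
t: 3.88
ee_pos: [453.4, -297.3, 161.1]
orientation: [0.806, 1.415, -0.807]
ft_force: [0.3, -0.1, -1.5]
width: 12.0
```

>>> move_arm --pt "0 0 10 0 1" --pt "0 0 30 0 1" --pt "0 0 50 -0.06 1" --pt "0 15 65 -0.12 1" --pt "-2 40 65 -0.2 1" --pt "-5 70 65 -0.28 1" --pt "-8 100 65 -0.36 1" --pt "-11 130 65 -0.44 1" --pt "-14 160 65 -0.52 1" --pt "-17 185 65 -0.6 1" --pt "-20 205 65 -0.68 1" --pt "-20 215 65 -0.68 1"

```text
t: 5.38
ee_pos: [433.4, -81.5, 226.7]
orientation: [1.313, 1.137, -1.314]
ft_force: [-0.4, -0.5, -2.1]
width: 12.2
```

```bash
python3 w.py w3; python3 - <<'E'
from h import *
for n in ['scene','top']: cv2.imwrite(f'pics/{n}3.png',get_image(n))
E
```

```text
5.375 [433.37 -81.53 226.71] jaw ang -0.14298275705471788 w 12.172565438831558 [-0.42 -0.48 -2.1 ] [-0.03 -0.11  0.01] [-0.21  0.14  2.02 -0.    0.98 -0.07]
```

View pics/w3.png

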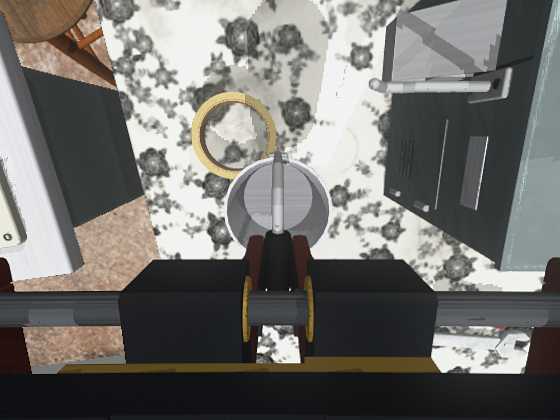

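View pics/scene3.png

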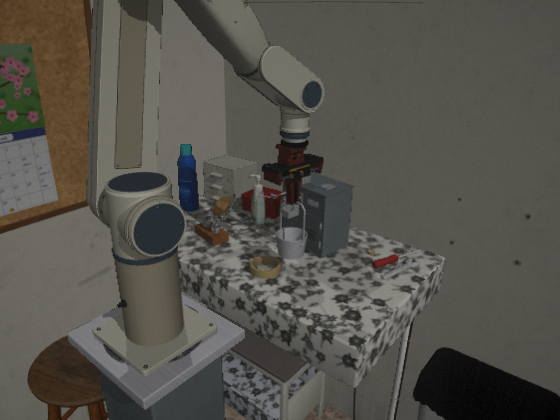

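The pail is held upright. I'll refine the prong positions from the first top image before approaching.

```bash
python3 - <<'E'
from h import *
np.set_printoptions(precision=1,suppress=True)
T=cam('top')
q=unproj(T,uc([(118,540),(250,558),(130,460),(263,480)],6,245,130),[198,198,182,182]);print(q)
c,s=np.cos(-.142),np.sin(-.142)
for P in q:
    d=P[:2]-[519.4,27]; print('local dx,dy',d[0]*c+d[1]*s,-d[0]*s+d[1]*c)
# cap corners
print(unproj(T,uc([(188,227),(288,240),(275,332),(170,314)],6,245,130),273))
t=cv2.imread('pics/top0.png'); cv2.imwrite('pics/hook.png',cv2.resize(t[185:228,258:298],None,fx=14,fy=14,interpolation=cv2.INTER_CUBIC))
# expected projections
p=[636.1,-26.1,-.142]
print('exp prong ends px', (proj(T,pts(p,[[-145,66,199],[-145,6,199],[-117,66,183],[-117,6,183],[-65,66,190],[-65,6,190]]))-[258,185]+.5)*14-.5)
E
```

```text
[[505.5  58.7 198. ]
 [499.2   1.2 198. ]
 [542.2  54.9 182. ]
 [534.8  -4.1 182. ]]
local dx,dy -18.23739001955151 29.441616150327725
local dx,dy -16.361755491172822 -28.404843970913355
local dx,dy 18.589030771558484 30.81701444377226
local dx,dy 19.66746095215134 -28.598506491790403
[[629.9  31.6 273. ]
 [625.5  -9.6 273. ]
 [587.2  -5.1 273. ]
 [593.6  38.  273. ]]
exp prong ends px [[ 87.8 509.5]
 [405.9 563.5]
 [115.2 369.3]
 [428.2 422.3]
 [161.   95.5]
 [474.6 148.3]]
```

View pics/hook.png

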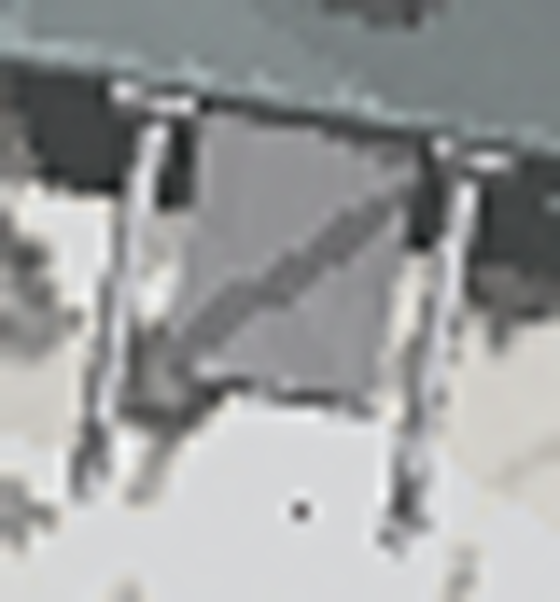

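>>> move_arm --pt "-4 20 0 0 1" --pt "-8 45 0 0 1" --pt "-13 75 -10 0 1" --pt "-13 100 -22 0 1" --pt "-13 118 -22 0 1" --pt "-13 123 -22 0 1" --pt "0 121 -22 0 1" --pt "20 119 -22 0 1" --pt "30 117.5 -22 0 1" --pt "30 117.5 -22 0 1" --pt "30 117.5 -22 0 1"

```text
t: 6.9
ee_pos: [463.2, 34.9, 204.2]
orientation: [1.312, 1.138, -1.315]
ft_force: [-1.0, -0.3, -0.9]
width: 12.5
```

```bash
python3 w.py w4; python3 - <<'E'
from h import *
for n in ['scene','top']: cv2.imwrite(f'pics/{n}4.png',get_image(n))
s=cv2.imread('pics/scene4.png'); cv2.imwrite('pics/s4c.png',cv2.resize(s[160:280,230:370],None,fx=5,fy=5,interpolation=cv2.INTER_CUBIC))
E
```

```text
6.9 [463.17  34.9  204.24] jaw ang -0.14271263259229194 w 12.492675078352214 [-1.03 -0.26 -0.93] [-0.03 -0.06 -0.01] [ 0.05  0.21  1.99 -0.    0.94  0.19]
```

View pics/w4.png

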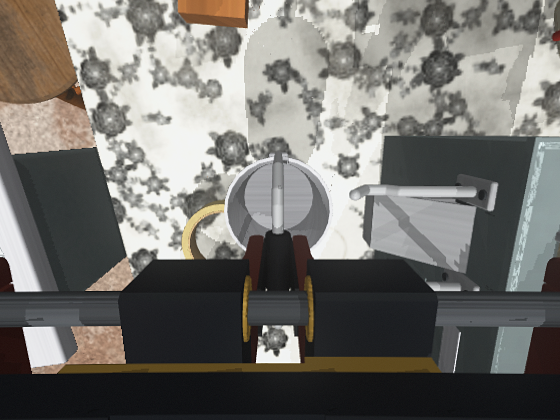

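View pics/s4c.png

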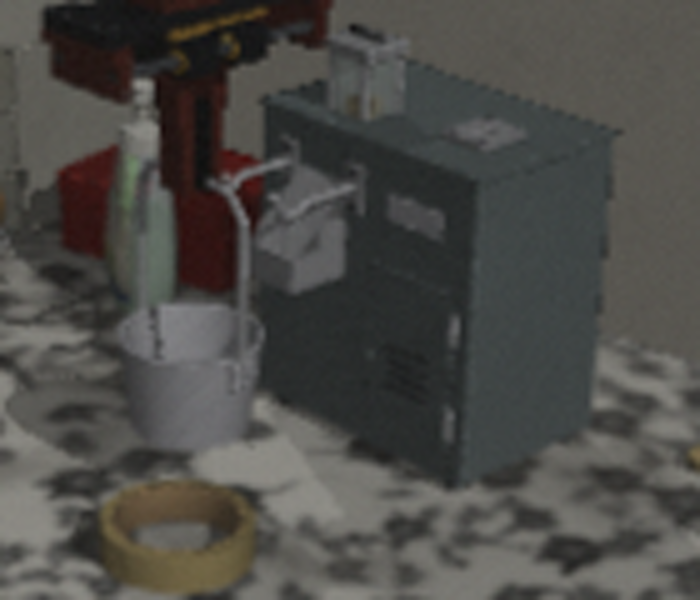

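```bash
python3 - <<'E'
from h import *
np.set_printoptions(precision=1,suppress=True)
im=cv2.imread('pics/w4.png'); cv2.imwrite('pics/w4c.png',cv2.resize(im[140:300,260:500],None,fx=3.3,fy=3.3,interpolation=cv2.INTER_CUBIC))
o=dict(np.load('pics/w4.npz')); W=cam('wrist',o)
q=unproj(W,[(355,193),(378,191),(400,190),(430,190)],[197,180,180,180]);print(q)
c,s=np.cos(-.142),np.sin(-.142)
for P in q:
    d=P[:2]-[519.5,28]; print('local dx,dy',d[0]*c+d[1]*s,-d[0]*s+d[1]*c)
# predict prong points in image
print(proj(W,pts([636.1,-25.2,-.142],[[-145,66,199],[-145,6,199],[-129,66,180],[-117,66,180],[-65,66,185],[-117,6,180],[-12,14,273],[-50,14,273],[-50,58,273]])))
E
```

```text
[[508.   61.4 197. ]
 [525.2  56.8 180. ]
 [538.1  55.5 180. ]
 [555.5  53.  180. ]]
local dx,dy -16.063562972875758 31.398599202402043
local dx,dy 1.6124707410436425 29.297573133417348
local dx,dy 14.506225775436935 29.88037983408348
local dx,dy 32.080475683556905 29.852417736506723
[[344.5 196.6]
 [339.4 298.1]
 [365.1 190.1]
 [385.4 190.1]
 [479.8 191.5]
 [377.9 283. ]
 [788.  395. ]
 [665.7 391.7]
 [707.1 270.7]]
```

View pics/w4c.png

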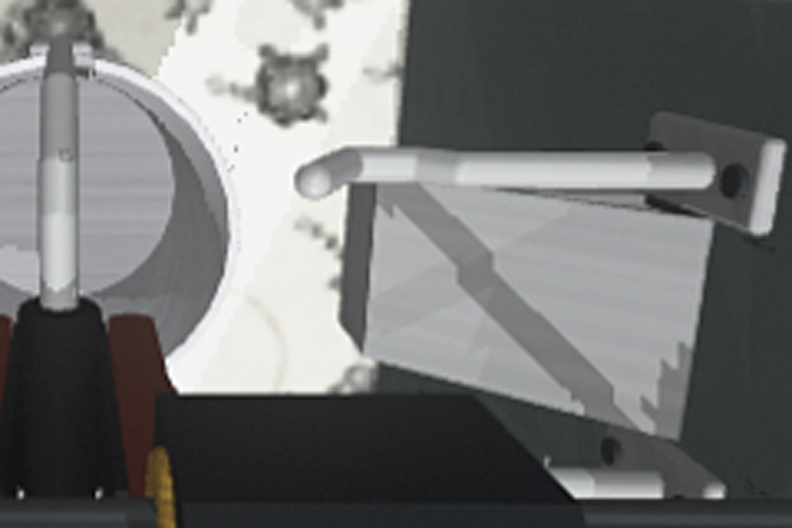

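>>> move_arm --pt "15 -2 1 0 1" --pt "30 -4 1 0 1" --pt "45 -5.7 1 0 1" --pt "56 -7 1 0 1" --pt "58 -7.3 1 0 1" --pt "58 -7.3 0 0 1" --pt "58 -7.3 -3 0 1" --pt "58 -7.3 -6 0 1" --pt "58 -7.3 -8 0 1" --pt "58 -7.3 -8 0 1" --pt "58 -7.3 -8 0 1"

```text
t: 8.43
ee_pos: [521.2, 27.9, 196.5]
orientation: [1.312, 1.138, -1.314]
ft_force: [0.3, -0.4, -1.5]
width: 12.4
```

```bash
python3 w.py w5; python3 - <<'E'
from h import *
for n in ['scene','top']: cv2.imwrite(f'pics/{n}5.png',get_image(n))
s=cv2.imread('pics/scene5.png'); cv2.imwrite('pics/s5c.png',cv2.resize(s[160:280,230:370],None,fx=5,fy=5,interpolation=cv2.INTER_CUBIC))
im=cv2.imread('pics/w5.png'); cv2.imwrite('pics/w5c.png',cv2.resize(im[120:300,230:430],None,fx=3.3,fy=3.3,interpolation=cv2.INTER_CUBIC))
E
```

```text
8.425 [521.24  27.86 196.48] jaw ang -0.14226464660985363 w 12.391164490349844 [ 0.34 -0.45 -1.47] [-0.01 -0.05 -0.06] [ 0.03  0.31  1.88 -0.    0.96  0.17]
```

View pics/w5c.png

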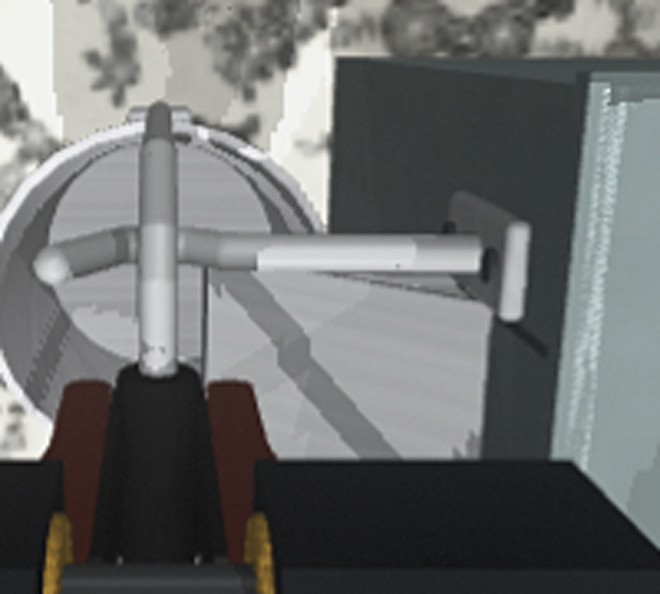

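View pics/s5c.png

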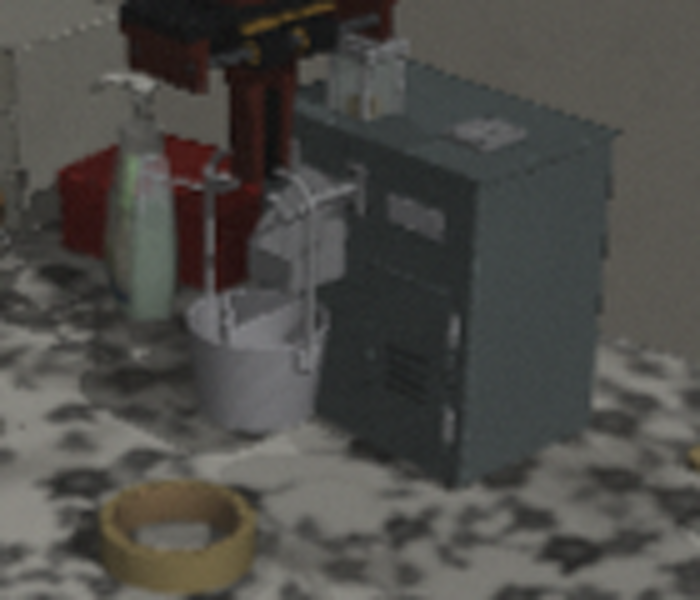

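The bar sits over the middle of the level seats: the bar is at crop x 158 and the level section spans about 120 to 200. I'll lower gently and watch for the body touching the cap.

>>> move_arm --pt "0 0 -1 0 1" --pt "0 0 -2 0 1" --pt "0 0 -2 0 1" --pt "0 0 -2 0 1"

```text
t: 9.07
ee_pos: [521.3, 27.9, 194.5]
orientation: [1.312, 1.138, -1.314]
ft_force: [-0.5, -0.3, -1.3]
width: 11.7
```

>>> move_arm --pt "0 0 -1 0 1" --pt "0 0 -1.5 0 1" --pt "0 0 -1.5 0 1" --pt "0 0 -1.5 0 1"

```text
t: 9.57
ee_pos: [521.3, 27.9, 193.0]
orientation: [1.312, 1.138, -1.314]
ft_force: [-0.6, -0.1, -1.0]
width: 12.5
```

>>> move_arm --pt "0 0 -1 0 1" --pt "0 0 -1.5 0 1" --pt "0 0 -1.5 0 1" --pt "0 0 -1.5 0 1"

```text
t: 10.07
ee_pos: [521.3, 27.8, 191.5]
orientation: [1.312, 1.138, -1.314]
ft_force: [0.1, -0.7, -2.3]
width: 12.3
```

```bash
python3 - <<'E'
from h import *
s=get_image('scene'); cv2.imwrite('pics/s6c.png',cv2.resize(s[150:220,240:330],None,fx=8,fy=8,interpolation=cv2.INTER_CUBIC)); print(ctrl.get_obs()['ft_force'],ctrl.get_obs()['moment'])
E
```

```text
[ 0.00384014 -0.94861414 -0.82090097] [-0.00983211 -0.06627322 -0.00864324]
```

View pics/s6c.png

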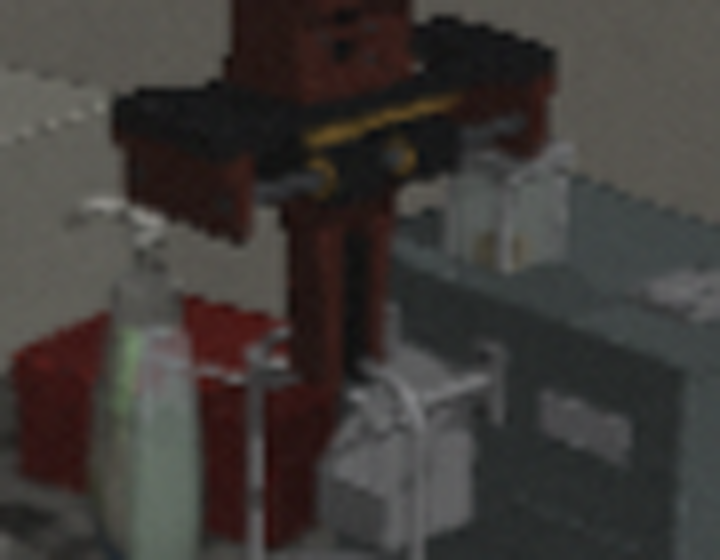

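>>> move_arm --pt "0 0 -1 0 1" --pt "0 0 -1.5 0 1" --pt "0 0 -1.5 0 1" --pt "0 0 -1.5 0 1"

```text
t: 10.62
ee_pos: [521.3, 27.9, 190.0]
orientation: [1.312, 1.138, -1.314]
ft_force: [-1.3, 0.3, -1.5]
width: 12.4
```

>>> move_arm --pt "0 0 -1 0 1" --pt "0 0 -1.5 0 1" --pt "0 0 -1.5 0 1" --pt "0 0 -1.5 0 1"

```text
t: 11.12
ee_pos: [522.2, 27.9, 189.3]
orientation: [1.313, 1.136, -1.312]
ft_force: [-1.3, 0.0, 5.3]
width: 12.3
```

That's light contact with the cap, about 5 N. I'll back up 1 mm and release, a drop of about 11 mm between the upturned tips and the rise.

>>> move_arm --pt "-0.8 0 1 0 1" --pt "-0.8 0 1 0 1" --pt "-0.8 0 1 0 0.2" --pt "-0.8 0 1 0 0.1" --pt "-0.8 0 1 0 0.1" --pt "-0.8 0 1 0 0.1" --pt "-0.8 0 1 0 0.1"

```text
t: 12.0
ee_pos: [521.5, 27.9, 190.3]
orientation: [1.313, 1.136, -1.312]
ft_force: [-1.0, -0.6, -0.2]
width: 39.7
```

```bash
python3 w.py w7; python3 - <<'E'
from h import *
s=get_image('scene'); cv2.imwrite('pics/s7c.png',cv2.resize(s[150:270,240:340],None,fx=5,fy=5,interpolation=cv2.INTER_CUBIC))
im=cv2.imread('pics/w7.png'); cv2.imwrite('pics/w7c.png',cv2.resize(im[120:300,210:430],None,fx=3.3,fy=3.3,interpolation=cv2.INTER_CUBIC))
E
```

```text
12.0 [521.48  27.87 190.35] jaw ang -0.1422021232415223 w 39.71540799460964 [-1.   -0.62 -0.19] [-0.07 -0.04 -0.03] [ 0.03  0.32  1.88 -0.    0.94  0.17]
```

View pics/w7c.png

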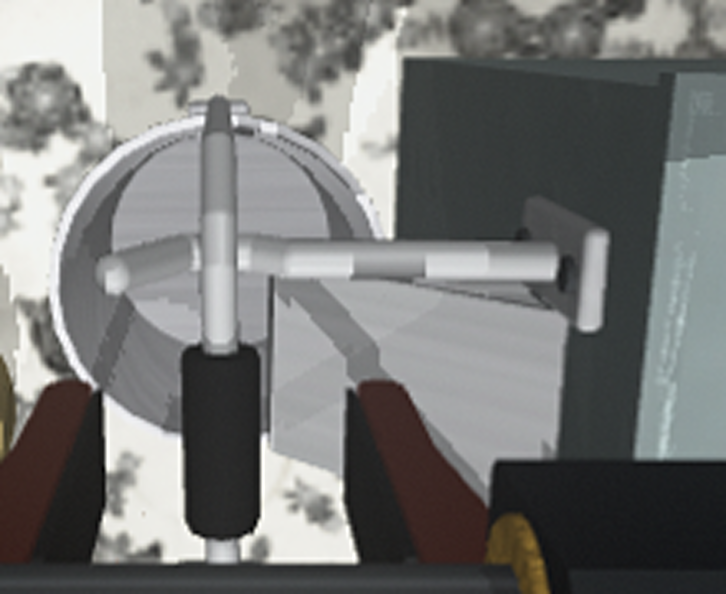

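View pics/s7c.png

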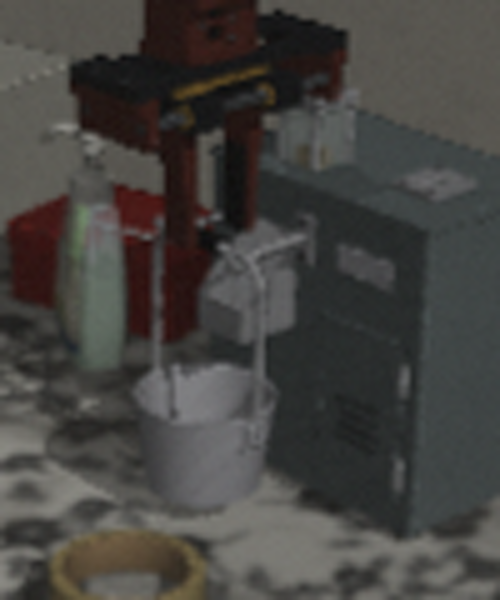

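The pail hangs on both seats, clear of the fingers. Now to go above the key block.

>>> move_arm --pt "0 0 30 0 0.1" --pt "0 0 80 0 0.1" --pt "0 0 120 0.18 0.1" --pt "-15 40 120 0.36 0" --pt "-30 90 120 0.54 0" --pt "-45 140 120 0.72 0" --pt "-60 190 110 0.9 0" --pt "-70 235 90 1.08 0" --pt "-78 272 70 1.26 0" --pt "-78 272 50 1.42 0" --pt "-78 272 50 1.49 0" --pt "-78 272 50 1.49 0"

```text
t: 13.6
ee_pos: [443.3, 299.9, 240.0]
orientation: [0.177, 1.563, -0.174]
ft_force: [-0.3, -0.4, -0.8]
width: 44.3
```

```bash
python3 w.py w8
```

```text
13.6 [443.27 299.94 240.05] jaw ang 1.3472845248680425 w 44.3101294411056 [-0.28 -0.45 -0.81] [ 0.05 -0.13 -0.05] [ 0.57  0.27  1.81  0.    1.06 -0.78]
```

View pics/w8.png

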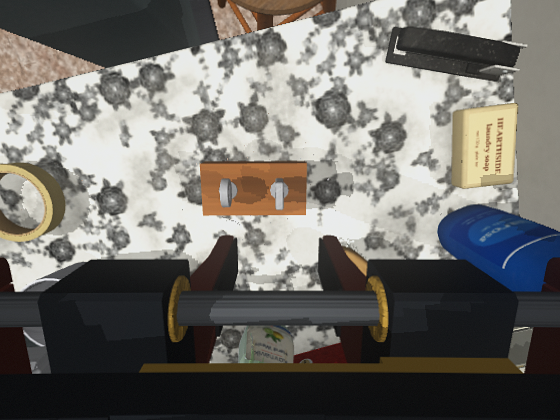

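```bash
python3 - <<'E'
import cv2
im=cv2.imread('pics/w8.png'); cv2.imwrite('pics/w8c.png',cv2.resize(im[155:225,195:315],None,fx=6.5,fy=6.5,interpolation=cv2.INTER_CUBIC))
E
```

```text
(no output)
```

View pics/w8c.png

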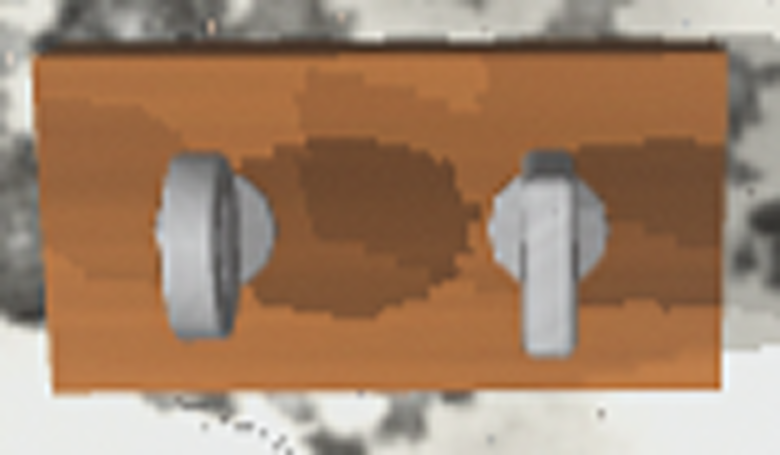

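The key under the fingers is the square-bowed one; the round one is on the left. I'll measure its bow top.

```bash
python3 - <<'E'
from h import *
np.set_printoptions(precision=2,suppress=True)
o=dict(np.load('pics/w8.npz')); W=cam('wrist',o)
p=unproj(W,uc([(550,178),(550,355),(523,266),(577,266),(550,266)],6.5,195,155),72);print(p)
a=p[0]-p[1]; print(np.linalg.norm(a),np.arctan2(a[1],a[0]))
b=uc([(37,55),(727,52),(720,388),(55,390)],6.5,195,155)
q,f,w=fit([(W,np.array([[-31,-62,32],[-31,62,32],[31,62,32],[31,-62,32]]),b)],[437,270,-.22]); print(q,f.tolist(),w(q,[[0,30,72]]))
E
```

```text
[[429.34 304.91  72.  ]
 [457.93 298.44  72.  ]
 [442.42 297.45  72.  ]
 [444.37 306.01  72.  ]
 [443.4  301.73  72.  ]]
29.31099353344543 2.9191646916318943
[437.23 272.78  -0.22] [[-0.788488695214113, -0.24516008467190886], [0.5460665351810121, -0.03634677172451006], [0.6007692655463757, 0.19488396148238962], [-0.34284754710023435, 0.20844025453965287]] [[443.81 302.05  72.  ]]
```

>>> move_arm --pt "0.2 1.8 -50 0 0" --pt "0.2 1.8 -100 0 0" --pt "0.2 1.8 -145 0 0" --pt "0.2 1.8 -180 0 0" --pt "0.2 1.8 -197 0 0" --pt "0.2 1.8 -197 0 0" --pt "0.2 1.8 -197 0 0.5" --pt "0.2 1.8 -197 0 1" --pt "0.2 1.8 -197 0 1" --pt "0.2 1.8 -197 0 1" --pt "0.2 1.8 -197 0 1"

```text
t: 15.02
ee_pos: [444.0, 301.9, 43.9]
orientation: [0.178, 1.562, -0.174]
ft_force: [0.4, -0.1, 5.8]
width: 8.9
```

```bash
python3 w.py w9
```

```text
15.025 [443.97 301.92  43.91] jaw ang 1.3462591009999278 w 8.923461118756208 [ 0.44 -0.05  5.75] [-0.08  0.03  0.  ] [ 0.57  0.57  1.92  0.    0.65 -0.77]
```

View pics/w9.png

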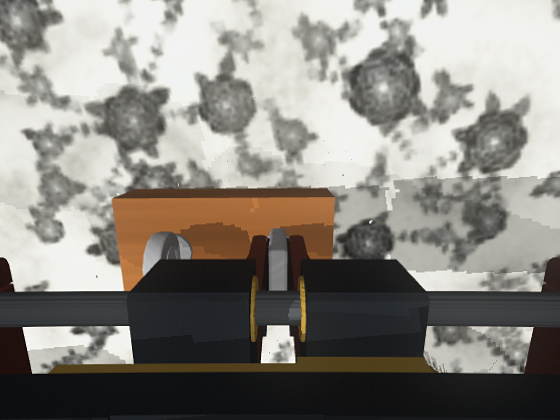

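Gripped at 8.9 mm. I'll lift it out and carry it to just past the lock, so the wrist camera can see the keyway.

>>> move_arm --pt "0 0 5 0 1" --pt "0 0 20 0 1" --pt "0 0 45 0 1" --pt "0 0 90 0 1" --pt "0 0 140 0 1" --pt "0 0 190 0.02 1" --pt "0 0 240 0.04 1" --pt "20 -20 275 0.06 1" --pt "45 -60 275 0.08 1" --pt "70 -100 275 0.083 1" --pt "70 -105 275 0.083 1" --pt "70 -105 275 0.083 1"

```text
t: 16.58
ee_pos: [513.4, 196.8, 319.3]
orientation: [0.114, 1.566, -0.109]
ft_force: [-0.3, 0.4, -1.2]
width: 8.8
```

```bash
python3 w.py w10;python3 - <<'E'
from h import *
for n in ['scene','top']: cv2.imwrite(f'pics/{n}10.png',get_image(n))
s=cv2.imread('pics/scene10.png'); cv2.imwrite('pics/s10c.png',cv2.resize(s[120:270,180:370],None,fx=4,fy=4,interpolation=cv2.INTER_CUBIC))
E
```

```text
16.575 [513.45 196.82 319.27] jaw ang 1.4281855064666804 w 8.804078786218684 [-0.27  0.44 -1.24] [ 0.07 -0.13 -0.01] [ 0.34  0.21  1.7   0.    1.23 -1.09]
```

View pics/w10.png

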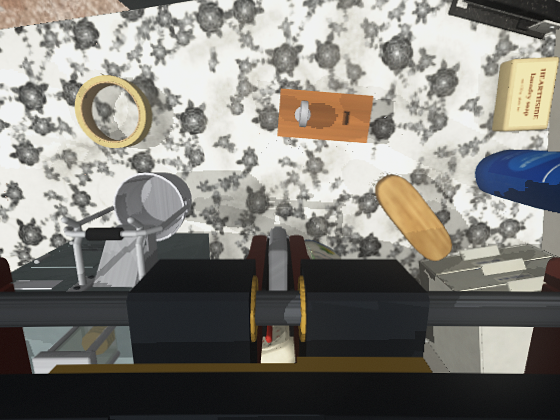

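View pics/s10c.png

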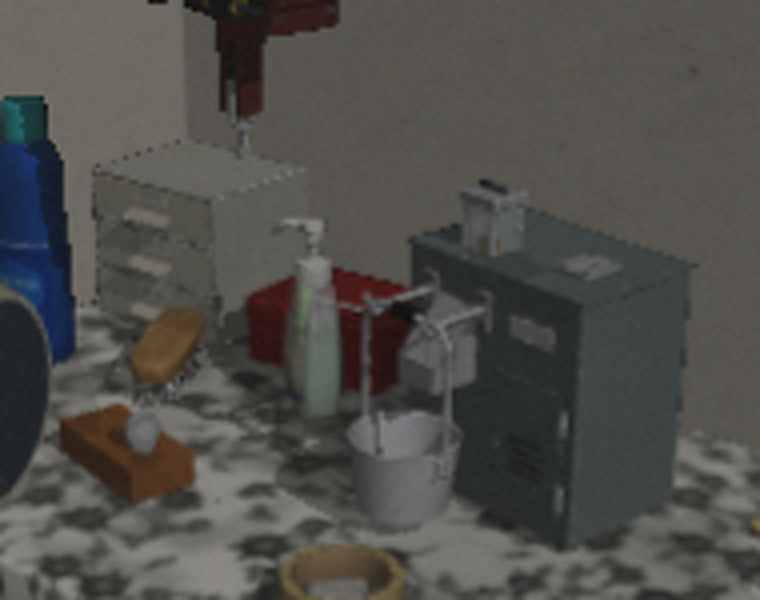

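>>> move_arm --pt "10 -20 15 0 1" --pt "30 -55 30 0 1" --pt "50 -90 30 0 1" --pt "70 -125 30 0 1" --pt "90 -160 30 0 1" --pt "110 -195 30 0 1" --pt "130 -230 30 0 1" --pt "150 -262 30 0 1" --pt "155 -276 20 0 1" --pt "155 -278 0 0 1" --pt "155 -278 0 0 1" --pt "155 -278 0 0 1"

```text
t: 18.23
ee_pos: [667.9, -79.0, 318.9]
orientation: [0.112, 1.567, -0.107]
ft_force: [1.0, -0.7, -0.2]
width: 8.5
```

```bash
python3 w.py w11; python3 - <<'E'
import cv2
im=cv2.imread('pics/w11.png'); cv2.imwrite('pics/w11c.png',cv2.resize(im[150:310,190:370],None,fx=4.4,fy=4.4,interpolation=cv2.INTER_CUBIC))
E
```

```text
18.225 [667.92 -78.98 318.93] jaw ang 1.4315961598040448 w 8.510981673476612 [ 1.01 -0.75 -0.16] [ 0.02 -0.13  0.03] [-0.14  0.41  1.42  0.    1.31 -1.57]
```

View pics/w11.png

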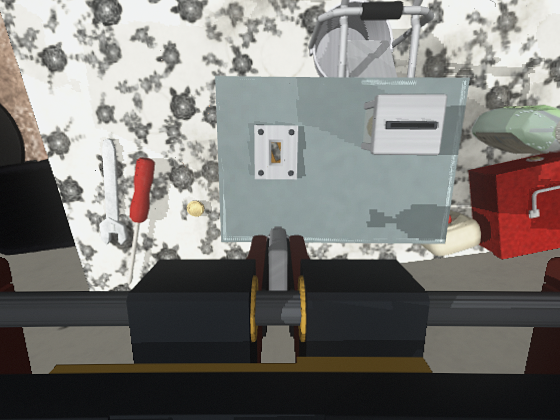

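View pics/w11c.png

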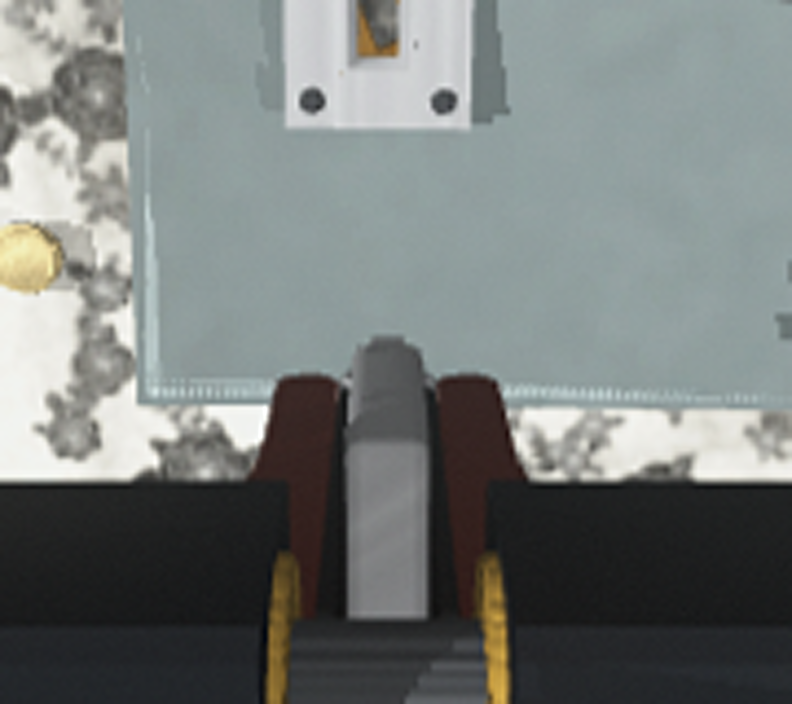

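```bash
python3 - <<'E'
import cv2
im=cv2.imread('pics/w11.png'); cv2.imwrite('pics/w11d.png',cv2.resize(im[115:190,240:310],None,fx=8,fy=8,interpolation=cv2.INTER_CUBIC))
E
```

```text
(no output)
```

View pics/w11d.png

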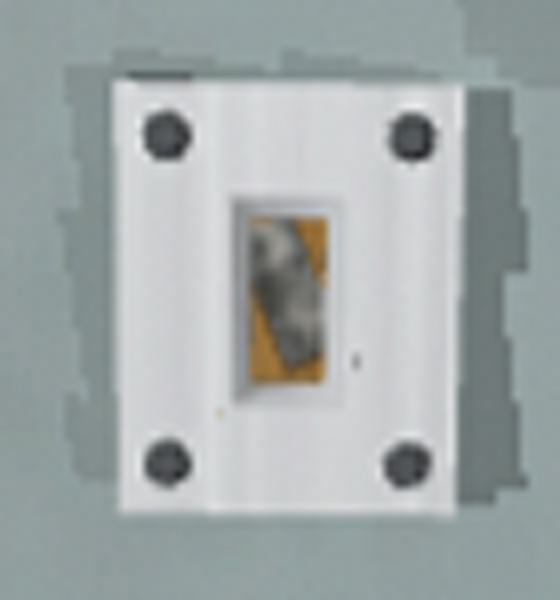

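```bash
python3 - <<'E'
from h import *
np.set_printoptions(precision=2,suppress=True)
o=dict(np.load('pics/w11.npz')); W=cam('wrist',o)
p=unproj(W,uc([(115,82),(465,85),(457,513),(120,513),(289,301)],8,240,115),225);print(p, p[:4].mean(0))
q,f,w=fit([(W,np.array([[-21,-17,225],[-21,17,225],[21,17,225],[21,-17,225]]),uc([(115,82),(465,85),(457,513),(120,513)],8,240,115))],[619,-74,-.14]);print(q,f.tolist())
b=unproj(W,uc([(348,440),(427,440),(387.5,440)],4.4,190,150),318.9+28.1); print('bow edge',b)
M=R.from_rotvec(o['orientation']).as_matrix()
print('in tool', (b-o['ee_pos'])@M); print('tilt',M[:,0])
# lower front edge (bow bottom z 28): 
b2=unproj(W,uc([(387,343)],4.4,190,150),318.9-35.9+28); print('lower',(b2-o['ee_pos'])@M)
E
```

```text
[[595.15 -87.15 225.  ]
 [600.13 -53.58 225.  ]
 [641.44 -59.53 225.  ]
 [636.69 -93.25 225.  ]
 [618.18 -73.38 225.  ]] [618.35 -73.38 225.  ]
[618.36 -73.38  -0.14] [[-0.045637258868424624, -0.013196473500642014], [0.038077875455996946, -0.16042402532897881], [-0.027501805979852634, 0.18561788333460072], [0.03545491763827613, 0.0036673818198664776]]
bow edge [[652.57 -81.14 347.  ]
 [653.69 -73.21 347.  ]
 [653.13 -77.18 347.  ]]
in tool [[-28.1   -4.18 -14.88]
 [-28.07   3.84 -14.87]
 [-28.08  -0.17 -14.88]]
tilt [ 0.  0. -1.]
lower [[  7.92  -0.21 -14.11]]
```

The key sits centred in the hand, the keyway is at (618.3,-73.4), and the cam slot is about 0.4 rad anticlockwise. I'll move over it and lower.

>>> move_arm --pt "-20 2.2 0 0 1" --pt "-40 4.5 0 0 1" --pt "-49.6 5.6 0 0 1" --pt "-49.6 5.6 -20 0 1" --pt "-49.6 5.6 -40 0 1" --pt "-49.6 5.6 -52 0 1" --pt "-49.6 5.6 -52 0 1" --pt "-49.6 5.6 -52 0 1"

```text
t: 19.27
ee_pos: [619.2, -73.6, 268.3]
orientation: [0.112, 1.565, -0.107]
ft_force: [-0.2, 0.2, -0.7]
width: 8.8
```

```bash
python3 w.py w12;python3 - <<'E'
from h import *
for n in ['scene','top']: cv2.imwrite(f'pics/{n}12.png',get_image(n))
s=cv2.imread('pics/scene12.png'); cv2.imwrite('pics/s12c.png',cv2.resize(s[130:230,260:360],None,fx=6,fy=6,interpolation=cv2.INTER_CUBIC))
E
```

```text
19.275 [619.21 -73.56 268.27] jaw ang 1.4316154934388299 w 8.779280440137125 [-0.17  0.25 -0.75] [ 0.05 -0.13 -0.02] [-0.14  0.37  1.59  0.    1.17 -1.57]
```

View pics/s12c.png

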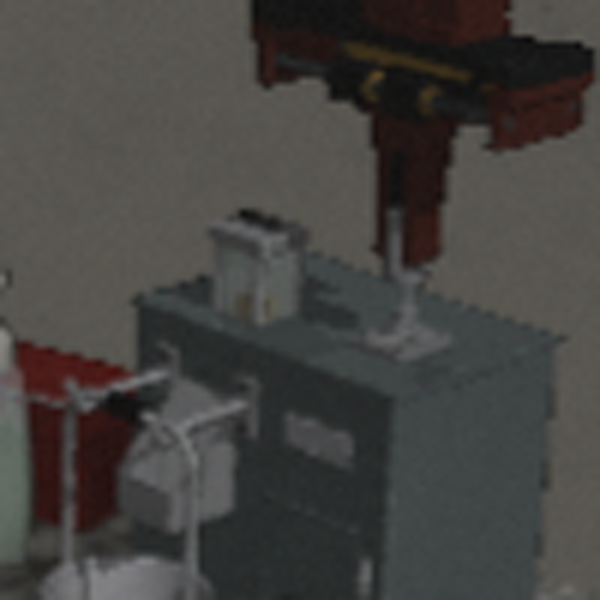

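>>> move_arm --pt "-0.9 0.2 0 0 1" --pt "-0.9 0.2 -3 0 1" --pt "-0.9 0.2 -6 0 1" --pt "-0.9 0.2 -8 0 1" --pt "-0.9 0.2 -10 0 1" --pt "-0.9 0.2 -12 0 1" --pt "-0.9 0.2 -12 0 1"

```text
t: 20.3
ee_pos: [618.1, -73.4, 256.1]
orientation: [0.112, 1.565, -0.107]
ft_force: [-1.0, -0.9, -1.7]
width: 8.9
```

>>> move_arm --pt "0 0 -3 0 1" --pt "0 0 -5 0 1" --pt "0 0 -7 0 1" --pt "0 0 -8.5 0 1" --pt "0 0 -9 0 1" --pt "0 0 -9 0 1"

```text
t: 21.05
ee_pos: [618.2, -73.4, 247.1]
orientation: [0.112, 1.565, -0.107]
ft_force: [-0.8, -0.1, -0.5]
width: 8.8
```

>>> move_arm --pt "0 0 0 0.1 1" --pt "0 0 0 0.2 1" --pt "0 0 0 0.28 1" --pt "0 0 -1 0.28 1" --pt "0 0 -2 0.3 1" --pt "0 0 -2 0.3 1"

```text
t: 21.8
ee_pos: [618.0, -73.4, 244.9]
orientation: [-0.123, 1.565, 0.129]
ft_force: [1.1, 0.3, 0.2]
width: 8.7
```

```bash
cat > st.py <<'E'
from h import *
np.set_printoptions(precision=2,suppress=True)
o=ctrl.get_obs();M=R.from_rotvec(o['orientation']).as_matrix()
print(o['t'],o['ee_pos'],'turn',np.arctan2(M[1,1],M[0,1])-1.4308,'depth',225+35.9-o['ee_pos'][2],'w',o['width'],o['ft_force'],o['moment'],'tilt',M[:2,0])
E
python3 st.py
```

```text
21.8 [618.04 -73.4  244.93] turn 0.3003160929698565 depth 15.965003993732722 w 8.741988279119177 [1.08 0.27 0.21] [ 0.02 -0.13 -0.06] tilt [0. 0.]
```

>>> move_arm --pt "0 0 -1 0 1" --pt "0 0 -2 0 1" --pt "0 0 -2 0 1"

```text
t: 22.18
ee_pos: [618.0, -73.5, 242.9]
orientation: [-0.123, 1.565, 0.128]
ft_force: [-0.5, -1.2, -0.9]
width: 8.8
```

```bash
python3 st.py
```

```text
22.175 [618.02 -73.45 242.87] turn 0.3001314029412552 depth 18.03417887325722 w 8.821627936437748 [-0.5  -1.18 -0.93] [-0.03 -0.15  0.04] tilt [0. 0.]
```

>>> move_arm --pt "0 0 -1.5 0 1" --pt "0 0 -3 0 1" --pt "0 0 -4.5 0 1" --pt "0 0 -6 0 1" --pt "0 0 -6.5 0 1" --pt "0 0 -6.5 0 1"

```text
t: 22.92
ee_pos: [618.1, -73.5, 236.9]
orientation: [-0.123, 1.565, 0.128]
ft_force: [-1.2, 0.5, 6.0]
width: 8.8
```

```bash
python3 st.py
```

```text
22.925 [618.09 -73.46 236.92] turn 0.30020355549551936 depth 23.984039471743046 w 8.792450596748358 [-1.2   0.53  5.95] [-0.06  0.28 -0.05] tilt [0. 0.]
```

```bash
python3 w.py w13; python3 - <<'E'
from h import *
s=get_image('scene'); cv2.imwrite('pics/s13c.png',cv2.resize(s[130:270,250:360],None,fx=5,fy=5,interpolation=cv2.INTER_CUBIC))
E
```

```text
22.925 [618.09 -73.46 236.92] jaw ang 1.7310035554955194 w 8.792450596748358 [-1.2   0.53  5.95] [-0.06  0.28 -0.05] [-0.14  0.4   1.63  0.    1.11 -1.87]
```

View pics/s13c.png

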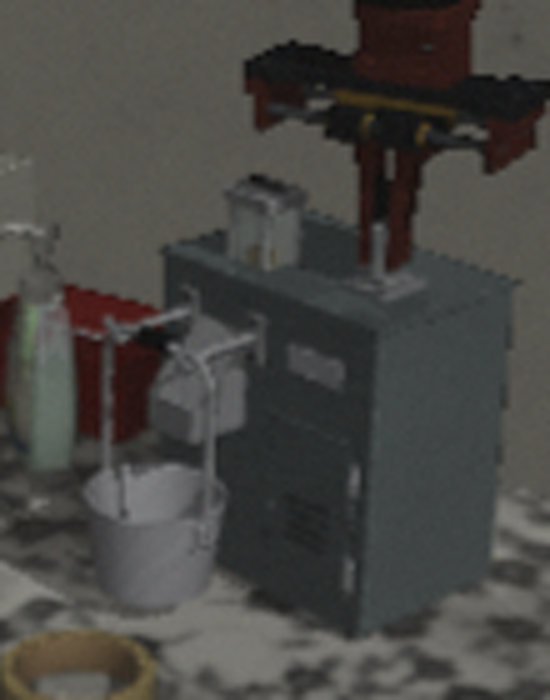

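View pics/w13.png

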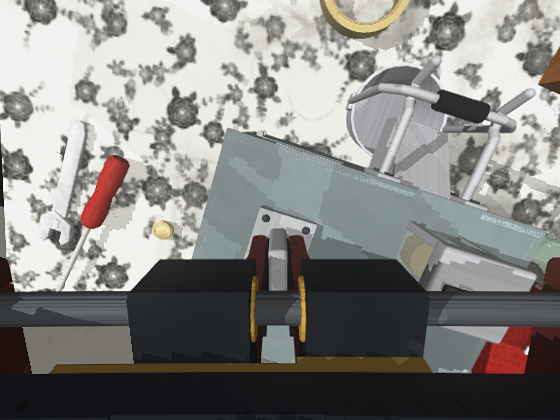

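The key is home: 24 mm deep, with the collar on the plate. I'll turn it clockwise, still pressing lightly.

>>> move_arm --pt "0 0 -0.5 -0.15 1" --pt "0 0 -0.5 -0.3 1" --pt "0 0 -0.5 -0.45 1" --pt "0 0 -0.5 -0.6 1" --pt "0 0 -0.5 -0.75 1" --pt "0 0 -0.5 -0.9 1" --pt "0 0 -0.5 -1.05 1" --pt "0 0 -0.5 -1.2 1" --pt "0 0 -0.5 -1.35 1" --pt "0 0 -0.5 -1.45 1" --pt "0 0 -0.5 -1.55 1" --pt "0 0 -0.5 -1.55 1"

```text
t: 24.52
ee_pos: [619.2, -72.7, 237.0]
orientation: [1.076, 1.284, -1.07]
ft_force: [3.2, 4.5, 2.2]
width: 9.1
```

```bash
python3 st.py
```

```text
24.525 [619.25 -72.7  236.96] turn -1.2487578143256473 depth 23.944268426578986 w 9.051536390865103 [3.21 4.46 2.2 ] [ 0.89 -0.74  0.09] tilt [ 0.01 -0.  ]
```

>>> move_arm --pt "-0.5 -0.3 -0.4 -0.06 1" --pt "-0.7 -0.5 -0.5 -0.1 1" --pt "-0.7 -0.5 -0.5 -0.12 1" --pt "-0.7 -0.5 -0.5 -0.12 1" --pt "-0.7 -0.5 -0.5 -0.12 1" --pt "-0.7 -0.5 -0.5 -0.12 1"

```text
t: 25.28
ee_pos: [619.4, -72.7, 237.0]
orientation: [1.165, 1.232, -1.157]
ft_force: [2.3, 4.3, 3.5]
width: 9.2
```

```bash
python3 st.py; python3 w.py w14; python3 - <<'E'
from h import *
s=get_image('scene'); cv2.imwrite('pics/s14c.png',cv2.resize(s[130:270,250:360],None,fx=5,fy=5,interpolation=cv2.INTER_CUBIC))
s=get_image('top'); cv2.imwrite('pics/t14c.png',cv2.resize(s[130:240,230:340],None,fx=5,fy=5,interpolation=cv2.INTER_CUBIC))
E
```

```text
25.275 [619.36 -72.71 236.96] turn -1.3671293827220061 depth 23.93607341144528 w 9.23085334384378 [2.31 4.29 3.52] [ 0.84 -0.69  0.18] tilt [ 0.01 -0.  ]
25.275 [619.36 -72.71 236.96] jaw ang 0.063670617277994 w 9.23085334384378 [2.31 4.29 3.52] [ 0.84 -0.69  0.18] [-0.14  0.4   1.63  0.    1.1  -0.2 ]
```

View pics/s14c.png

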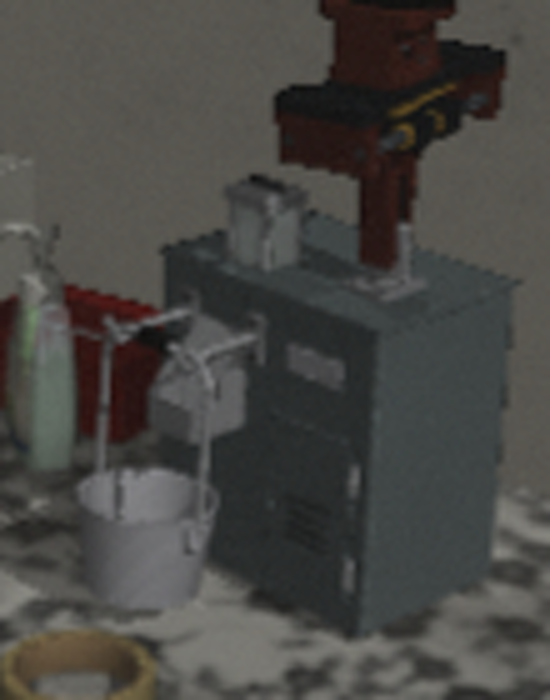

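View pics/w14.png

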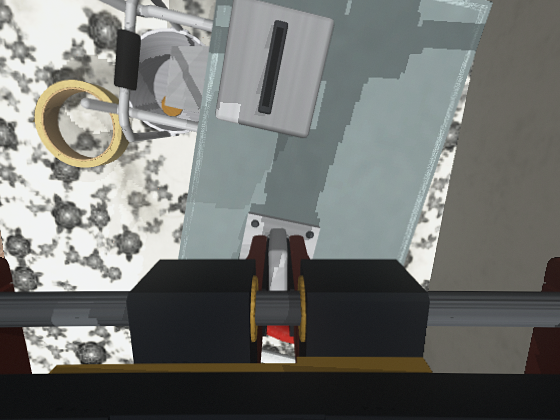

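View pics/t14c.png

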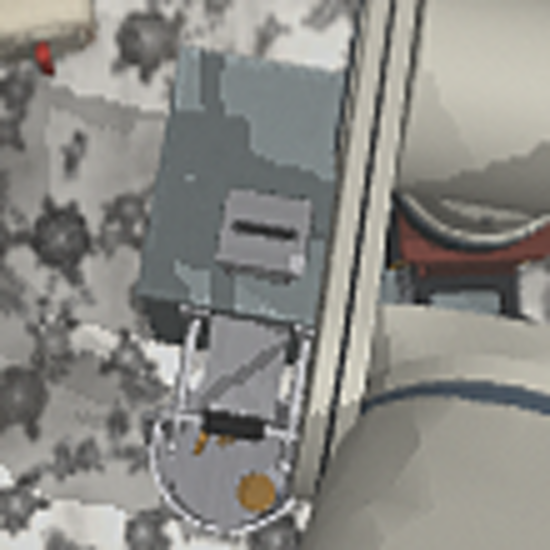

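The tokens fell into the pail. I'll press slightly further to confirm the stop, then let the pail settle.

>>> move_arm --pt "-0.3 -0.3 -0.5 -0.05 1" --pt "-0.3 -0.3 -0.5 -0.08 1" --pt "-0.3 -0.3 -0.5 -0.08 1" --pt "-0.3 -0.3 -0.5 -0.08 1" --pt "-0.3 -0.3 -0.5 -0.08 1" --pt "-0.3 -0.3 -0.5 -0.08 1" --pt "-0.3 -0.3 -0.5 -0.08 1" --pt "-0.3 -0.3 -0.5 -0.08 1"

```text
t: 26.42
ee_pos: [619.4, -72.7, 237.0]
orientation: [1.224, 1.194, -1.214]
ft_force: [2.1, 4.4, 5.3]
width: 8.7
```

```bash
python3 st.py; python3 w.py w15; python3 - <<'E'
from h import *
s=get_image('scene'); cv2.imwrite('pics/s15c.png',cv2.resize(s[130:270,250:360],None,fx=5,fy=5,interpolation=cv2.INTER_CUBIC))
s=get_image('top'); cv2.imwrite('pics/t15c.png',cv2.resize(s[185:240,250:305],None,fx=10,fy=10,interpolation=cv2.INTER_CUBIC))
w=cv2.imread('pics/w15.png'); cv2.imwrite('pics/w15c.png',cv2.resize(w[195:300,210:350],None,fx=5.5,fy=5.5,interpolation=cv2.INTER_CUBIC))
E
```

```text
26.425 [619.42 -72.72 236.95] turn -1.4459602037469437 depth 23.949042717506927 w 8.655199539564824 [2.11 4.42 5.3 ] [ 0.82 -0.39  0.16] tilt [ 0.01 -0.  ]
26.425 [619.42 -72.72 236.95] jaw ang -0.015160203746943499 w 8.655199539564824 [2.11 4.42 5.3 ] [ 0.82 -0.39  0.16] [-0.14  0.4   1.63 -0.    1.1  -0.12]
```

View pics/s15c.png

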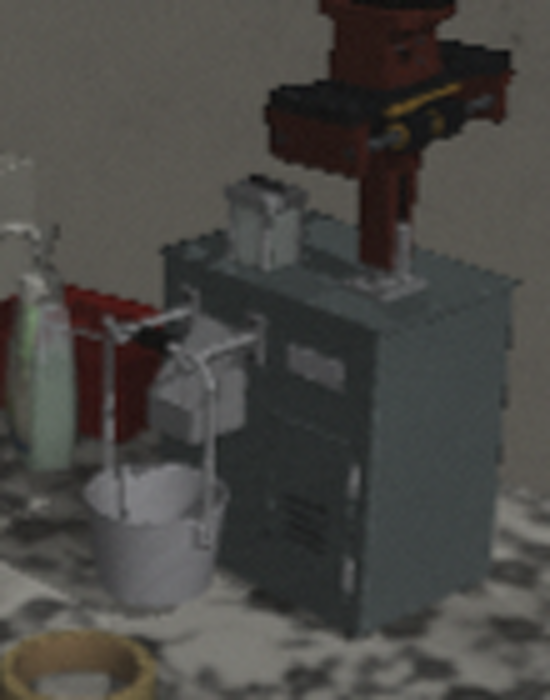

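View pics/w15c.png

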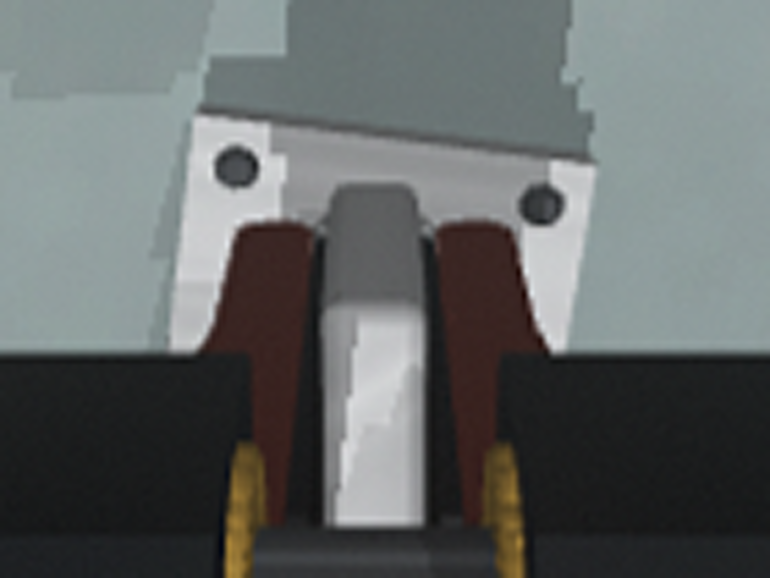

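View pics/t15c.png

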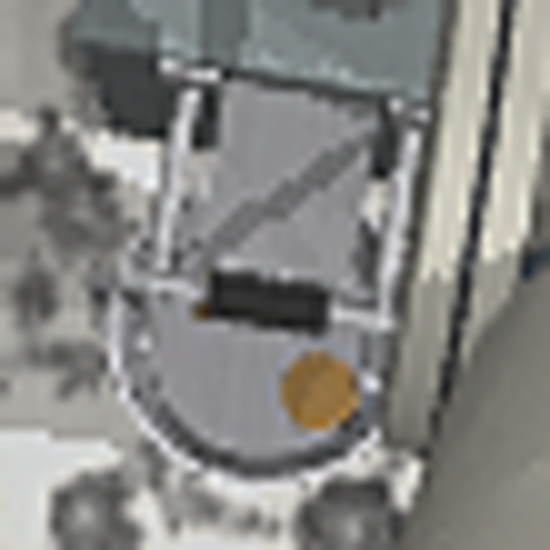

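>>> move_arm --pt "-0.3 -0.3 -0.5 -0.04 1" --pt "-0.3 -0.3 -0.5 -0.06 1" --pt "-0.3 -0.3 -0.5 -0.06 1" --pt "-0.3 -0.3 -0.5 -0.06 1"

```text
t: 27.08
ee_pos: [619.5, -72.7, 236.9]
orientation: [1.267, 1.165, -1.257]
ft_force: [2.2, 3.4, 5.5]
width: 9.1
```

```bash
python3 st.py; python3 w.py w16; python3 - <<'E'
from h import *
s=get_image('top'); t=cv2.imread('pics/top0.png'); S=get_image('scene')
cv2.imwrite('pics/t16c.png',cv2.resize(s[185:240,250:305],None,fx=10,fy=10,interpolation=cv2.INTER_CUBIC))
w=cv2.imread('pics/w16.png'); cv2.imwrite('pics/w16c.png',cv2.resize(w[0:150,30:230],None,fx=4,fy=4,interpolation=cv2.INTER_CUBIC))
a=cv2.resize(cv2.imread('pics/scene10.png')[160:200,285:325],None,fx=9,fy=9,interpolation=cv2.INTER_CUBIC);b=cv2.resize(S[160:200,285:325],None,fx=9,fy=9,interpolation=cv2.INTER_CUBIC)
cv2.imwrite('pics/tube.png',np.clip(np.hstack([a,b])*2.0,0,255).astype(np.uint8))
E
```

```text
27.075 [619.48 -72.72 236.95] turn -1.504742571226613 depth 23.953409665015386 w 9.076064126850376 [2.22 3.37 5.54] [ 0.86 -0.38  0.23] tilt [ 0.01 -0.  ]
27.075 [619.48 -72.72 236.95] jaw ang -0.07394257122661282 w 9.076064126850376 [2.22 3.37 5.54] [ 0.86 -0.38  0.23] [-0.14  0.4   1.63 -0.    1.1  -0.06]
```

View pics/t16c.png

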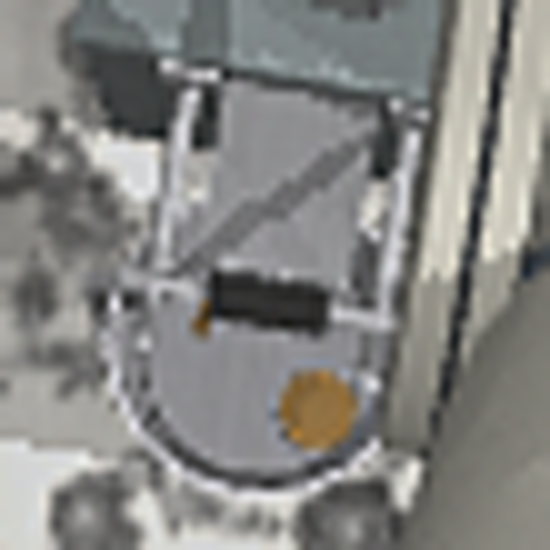

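View pics/w16c.png

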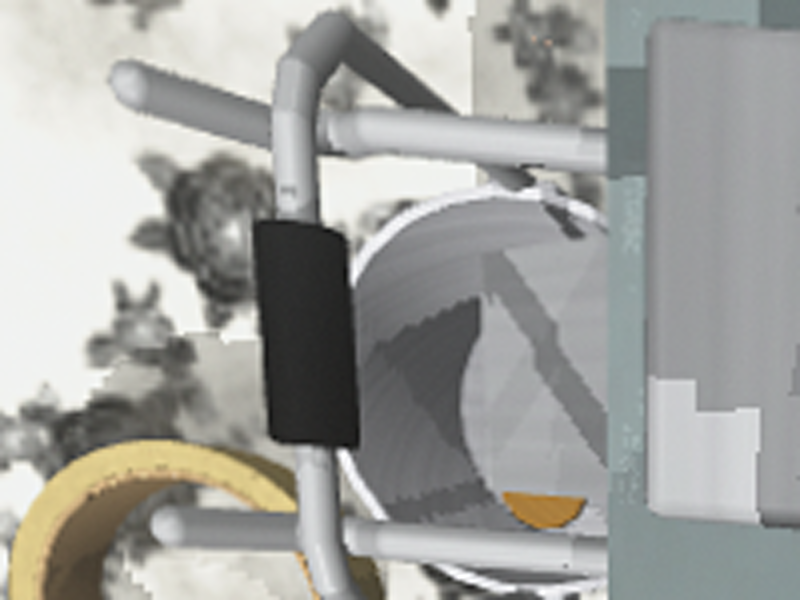

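View pics/tube.png

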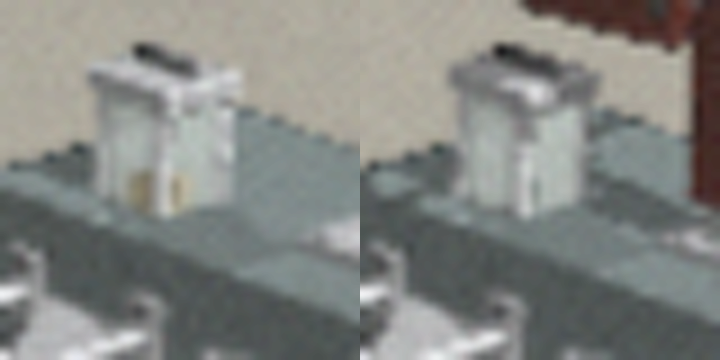

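>>> move_arm --pt "-0.3 -0.3 -0.5 0 1" --pt "-0.3 -0.3 -0.5 0 1" --pt "-0.3 -0.3 -0.5 0 1" --pt "-0.3 -0.3 -0.5 0 1" --pt "-0.3 -0.3 -0.5 0 1" --pt "-0.3 -0.3 -0.5 0 1" --pt "-0.3 -0.3 -0.5 0 1" --pt "-0.3 -0.3 -0.5 0 1" --pt "-0.3 -0.3 -0.5 0 1" --pt "-0.3 -0.3 -0.5 0 1"

```text
t: 28.48
ee_pos: [619.4, -72.7, 236.9]
orientation: [1.267, 1.166, -1.255]
ft_force: [2.2, 3.7, 5.1]
width: 8.6
```

```bash
python3 st.py; python3 - <<'E'
from h import *
T=cam('top')
s=get_image('top'); cv2.imwrite('pics/t17c.png',cv2.resize(s[185:240,250:305],None,fx=10,fy=10,interpolation=cv2.INTER_CUBIC))
print(unproj(T,uc([(268,300)],10,250,185),186))
S=get_image('scene');cv2.imwrite('pics/s17c.png',np.clip(cv2.resize(S[180:265,255:310],None,fx=8,fy=7,interpolation=cv2.INTER_CUBIC)*1.6,0,255).astype(np.uint8))
E
```

```text
28.475 [619.45 -72.72 236.94] turn -1.5035180321934525 depth 23.95819518893242 w 8.5661527070322 [2.19 3.67 5.12] [ 0.8  -0.31  0.19] tilt [ 0.01 -0.  ]
[[520.46785123  27.52786761 186.        ]]
```

View pics/t17c.png

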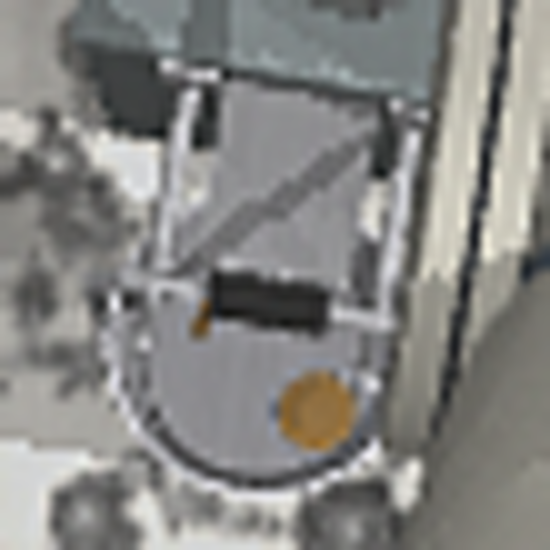

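View pics/s17c.png

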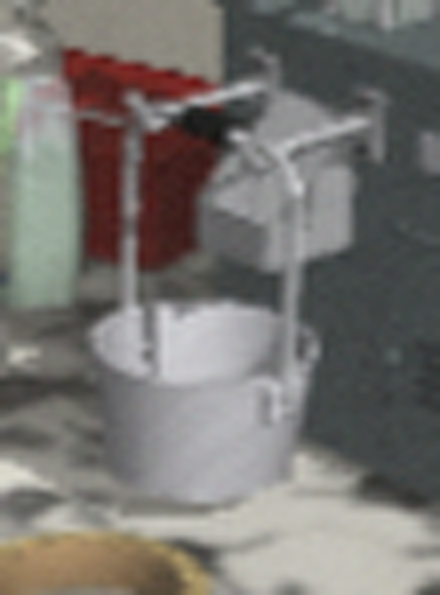

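```bash
python3 - <<'E'
from workcell import ctrl
print(ctrl.close_job())
E
```

```text
the job is handed in; nothing more can be done
None
```

The job is handed in at 28.5 s of the 64 s limit. The pail hangs on the hook, and the arm is still gripping the service key and holding it turned to its stop. I could not count all four tokens in the pail.

- **Pail:** The gripper's end plate touched the cap over the sight tube at about 5 N, so I could not set the bar down on the prongs. I backed off 1 mm and released it about 11 mm above the seats. It landed on both seats, and in the last top view the sleeve lies about 1 mm from the hook seat. Between the last two pictures it had stopped swinging.
- **Key:** It entered the keyway and the cam slot with no resistance at about 0.3 rad anticlockwise. It reached 24 mm depth with the collar on the plate. I then turned it clockwise to 1.5 rad past the keyway, and the torque rose to about 0.2 N m near the stop. Depth at the end was still 24 mm and the grip width 8.6 mm. The key's axis drifted about 1.5 mm sideways during the turn, within the 4 mm allowed.
- **Tokens:** The sight tube is empty. In the final pictures one token is fully visible in the pail and part of another shows beside the sleeve. The spout, the bail sleeve or stacking hides the rest, and I saw no tokens outside the pail.
- **Other things:** The round key, soap bottle, tape and brush looked unmoved in the pictures; I did not measure their positions afterwards.

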